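# Isolate the welding pen and hold its gate wide

## Robot

A 6-joint arm with a two-finger parallel gripper is mounted at the origin on the work surface. World frame = base frame: x ahead of the robot, y to its left, z up, the work surface at z = 0. Lengths are in m, angles in rad, forces in N, time in s.
With the tool pointing down it reaches from about 0.325 to 1 m from the base axis. Payload 5.1 kg.
Tool frame: the origin (TCP) lies between the finger pads; the fingertips stand ahead of it and the grasp point (between the pads) lies 8 mm behind it (finger_overhang is the y of the fingertips in the tool frame, in m); y points along the fingers, x is the direction in which the jaws open and shut, and the axes are right-handed (so a half turn about y gives the same grasp; the last joint's range is limited). The gripper opens to 85 mm and grips with 20 to 120 N. Pads are 22 mm wide; open, the fingers measure 114 mm over their backs; the gripper's body (76 mm by 85 mm) begins 54 mm behind the grasp point. The pads swing forward as they close: fully open they stand 13 mm farther back than shut.
Start: joints at [-1.297, 0.124, 1.65, -0, 1.367, -0.083], TCP at [0.227, -0.609, 0.242] pointing down, gripper open.
Joint ranges: [-2.61, 2.61], [-1.02, 2.33], [0.03, 2.71], [-1.35, 4.49], [0.32, 2.68], [-2.91, 2.91]. Speed limits (rad/s): [2.57, 2.57, 3.14, 3.14, 3.14, 3.14].

## Interface

Orientations are given as a unit quaternion [w, x, y, z].
In Python, from bench import * gives the robot as it stands.
- The arm moves only by the tool move_arm, never from a script. Its argument "deltas" is a list of rows, each an object with "offset": the shift along the tool's x, y, z in cm, a list of three; "angular": the turn, a rotation vector about the tool's x, y, z in degrees, a list of three. In form: [{"offset": [tx, ty, tz], "angular": [wx, wy, wz]}, ...]. A call has exactly 10 rows; each row is the pose to reach, as a shift and turn from the pose measured when the call began, along the tool's axes at that moment; what a row does not reach only later rows make up. A row lasts 1/10 s, in which the tool goes at most 50 mm and 8.59 degrees, less where a joint would pass 70% of its speed; a pose out of reach is approached as far as the arm can. A call with a gripper value outside its range is refused whole. "claw" is the opening, from 0 (shut) to 1 (fully open), set as the call begins (left out, the last holds). The fingers move at their own pace and stop on an object; the grip force is fixed at half the most. Time passes only in rows, so rows that repeat a pose let the fingers close, or fill a call up. It gives the time, the measured TCP pose, the force and the opening at its end, in the units of the state.
- state(): the state, without advancing time (a new reading comes with each control period).
- snapshot(name): name is "side" or "top"; returns a dict with "frame" (400x640x3 uint8, red, green, blue), "K" (3x3 intrinsics, pixels), "position" and "rotation" of the camera in the world. Camera axes: x right, y down, z forward; pixel columns grow to the right and rows downward; lengths in m; the calibration is good to about 2 mm. A picture is of the moment at which its call begins. There is no depth.
- finish_job(): hands the job in, once; it reports no verdict.
Trained networks look in the newest picture that a camera, given by its name, has taken for a name from the list of things; names that differ only in an ending like _2 or _b are one class to them, and where a whole thing is asked for, a point or a joint stands for the part that bears it (a point fixed in the world has none). Each returns a list of dicts, best first, with "confidence" (0 to 1); they miss things now and then, are a little off and sometimes report something else, mostly with a low value. They report only what shows in the picture. A call takes as long as a camera call. They do not tell look-alikes from the thing itself.
- cut_out(camera, label): "region" (400x640 bool, what is visible of it) and "rect" ([left, top, right, bottom] in pixels, round what is visible of it).
The state is a dict: "time_s": time; "q": joint angles; "joint_vel": joint speeds; "joint_torque": joint torques, N m; "position": TCP position; "tool_rot": TCP orientation; "force": force on the tool from outside, world axes, zero at the start; "wrist_torque": the same for the moment, N m; "opening": finger opening in m.
Only numpy, scipy, OpenCV 4.12 (cv2) and the standard library are available. Lean on these libraries where they do the work, as an engineer would, in place of code of your own. Each camera call takes 0.05 s, during which the arm holds its last target.

## Task

Isolate the small welding pen and hold its gate open so that the welder can lift out the stove ring: move the orange-gripped pin from its wooden rest into the green terminal, fully home, and let go of it; then squeeze the red catch fully, and only after it the yellow catch. Then take the yellow gate by its black upright post, swing it out past its detent until it stands wide open, about square to the pen's front, and finish while still holding it there, because a spring pulls it back. Keep the pin out of the black terminal, and leave the hammer, the tin and the stove ring where they are.

Things in the scene. Friction and masses are not known exactly. Their poses are not given: they have to be found in the camera images.
- pen: Fixed pen of blue bar fences, 100 mm high. Origin on the bench in the shut gate's plane; x points into the pen (away from the robot at yaw 0), y left along its front. Hinge at y +90, shut gate's free end at y -62 mm. Grey latch box right of the gate: x -4 to 48, y -256 to -66 mm, top 85 mm high. Apron plate 8 mm thick, 115 mm out in front of the gate.
- red_squeeze (a point): Where to squeeze the red catch (nearer the gate): two ears side by side along pen y on the latch box, each 24 (x) by 8 (y) mm, 85 to 125 mm above the bench; 38 mm over their outer faces, 22 when squeezed. Point fixed to the pen: midway between the ears' outer faces once SQUEEZED, 105 mm high. Centre the fingers here, open 65 mm or more, and close along pen y. 50 mm free beside the ears.
- yellow_squeeze (a point): The same for the yellow catch, of the same make and size, 100 mm farther from the gate (pen y = -228 mm; the red one's point is at y = -128 mm; both at pen x = +20 mm).
- red_catch (a joint): Travel (m) of the red ear, the one on the gate's side (+y), towards the dark steel ear (-y), which is fixed: 0 = bolted, 0.016 = fully squeezed; its bolt clears the gate above 0.012. Moves against 6 N of friction and stays where it is left. Unsqueezed, the red ear's outer face is 27 mm and the fixed ear's 11 mm from red_squeeze.
- yellow_catch (a joint): The same for the yellow sliding ear.
- gate (a joint): Gate angle (rad): 0 = shut, grows as the free end swings out to pen -x (clockwise from above), stop at 1.65. Either bolt blocks it. A spring pulls it shut (1 N at the post when shut, 2.6 N wide). A sprung brass stud in the apron is its detent: from 0.75 to 0.95 it takes up to about 10 N at the post; let go beyond, the gate falls back to about 0.95 and leans on the stud.
- gate_post (a point): Middle of the gate's handle: a black upright round post, 16 mm in diameter, 95 to 150 mm above the bench (this point at 122.5 mm), on top of the gate leaf (12 mm thick, top at 95 mm), 130 mm from the hinge axis. It travels with the gate; being round, it can be held at a constant finger direction while the gate swings.
- gate_hinge (a point): Point on the gate's vertical hinge axis, at the same height as gate_post; fixed to the pen. At gate angle q the post is at hinge + 130 mm * (-sin q along pen x, -cos q along pen y).
- pin_grip (a point): Middle of the pin's orange grip, where to hold it: round, 18 mm in diameter, 46 mm high, 67 mm above the pin's tip. The pin (about 90 g, loose) stands upright, z up; below the grip are a brass collar, 26 mm in diameter and 6 mm thick, and a brass shaft 9 mm in diameter and 38 mm long with a tapered tip.
- pin_tip (a point): Tip of the pin's shaft, 38 mm below the collar's underside; at first hanging in the rest's hole.
- green_terminal_hole0 (a point): Centre of the mouth of the hole in the green terminal, a fixed block 56 by 56 mm and 50 mm high (mouth at its top, in a brass bezel). Hole 12 mm in diameter, vertical, 43 mm deep: the pin is fully home when its collar lies on the block's top, its tip 38 mm below the mouth.
- black_terminal_hole0 (a point): The same for the black terminal, of the same size, which is not to be used.
- pin_rest_hole0 (a point): Centre of the mouth of the hole in the pin's light wooden rest, a fixed block of the same size with a 13 mm hole; the pin's collar lies on its top at the start. Rest and terminals change places.
- ring_mid (a point): Centre of the dark stove ring (110 mm outer diameter, 12 mm thick, 0.45 kg, loose) lying on the pen's floor. Leave alone.
- hammer: Hammer, 260 mm long, lying on the bench in front and to the right of the pen, along its own x axis. Leave alone.
- tin_mid (a point): Middle of a tin, 66 mm in diameter and 90 mm high, standing to the right of the pen. Leave alone.
- pin: The pin itself (see pin_grip); origin at its tip.
Not all that is in view belongs to the job. There is more than one size of the part that bears green_terminal_hole0; the job needs the largest.

How it is judged:
By the outcome, as a careful person would: the job done as asked, in the order asked, and still so for the second after the job is handed in, while the arm keeps its last pose, push and grip.
It also fails if it takes over 70 s, if anything falls off the work surface, if the arm or the gripper's body presses on something with over 40 N, if the wrist force passes 120 N, or if a joint passes its speed limit or range.

## Working session

There is one attempt and no reset: what is moved stays moved. The work goes in short steps, Python scripts to look and compute and a tool call to move; the robot and the scene stay as the last step left them, time stands still between calls to the robot, and variables do not carry over. Pictures are saved under pics/ and viewed, and the job is handed in when it is done.

Besides the shell and the picture viewer there is one more tool, called after "Request:" as name(argument=value, ...) on one line, values as JSON. move_arm: Moves the arm, as the interface text tells. Its arguments: {"type":"object","properties":{"deltas":{"type":"array","items":{"type":"object","properties":{"offset":{"type":"array","items":{"type":"number"}},"angular":{"type":"array","items":{"type":"number"}}}}},"claw":{"type":"number"}},"required":["deltas"]}

```bash
ls; mkdir -p pics
python3 - <<'E'
from bench import *
import cv2, numpy as np
for n in ("side","top"):
    s=snapshot(n); cv2.imwrite(f"pics/{n}0.png",s["frame"][:,:,::-1]); print(n,s["K"],s["position"],s["rotation"])
print(state())
E
```

```text
pics
side [[407.20204184   0.         317.85916818]
 [  0.         407.20204184 192.50980786]
 [  0.           0.           1.        ]] [0.34438749 0.75790458 0.73768887] [ 0.0501933  -0.11800824  0.89674339 -0.42356344]
top [[428.24500066   0.         325.81188859]
 [  0.         428.24500066 196.66084802]
 [  0.           0.           1.        ]] [0.30262525 0.00812409 1.2472328 ] [ 0.06972411 -0.6751701   0.73060558 -0.07415781]
{'time_s': 0.1, 'q': array([-1.29661670e+00,  1.24434806e-01,  1.65156172e+00, -3.46358564e-06,
        1.36749979e+00, -8.25741170e-02]), 'joint_vel': array([ 0.00098018, -0.00102303, -0.00152431,  0.0003893 , -0.00056999,
       -0.00034951]), 'joint_torque': array([ 3.75186312e-05, -4.24928534e+01, -3.66654718e+01, -7.22455593e-05,
        3.92327769e-03,  2.54767411e-05]), 'position': array([ 0.22684291, -0.60855494,  0.24116486]), 'tool_rot': array([ 0.58120987, -0.5803553 ,  0.40386991, -0.40282987]), 'force': array([-0.87568304, -0.35949848,  0.70123713]), 'wrist_torque': array([0.01219594, 0.01625348, 0.04774782]), 'opening': 0.08596364343564197}
```

View pics/side0.png

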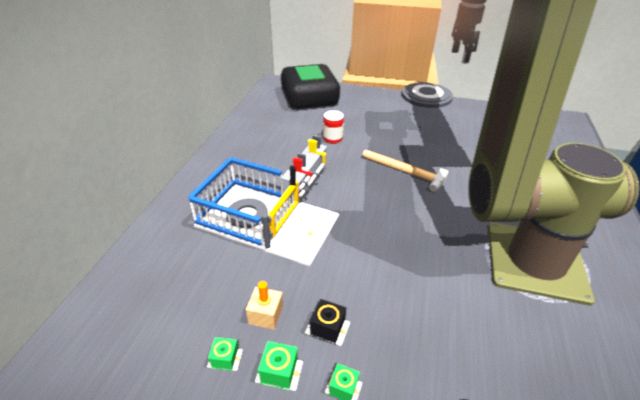

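View pics/top0.png

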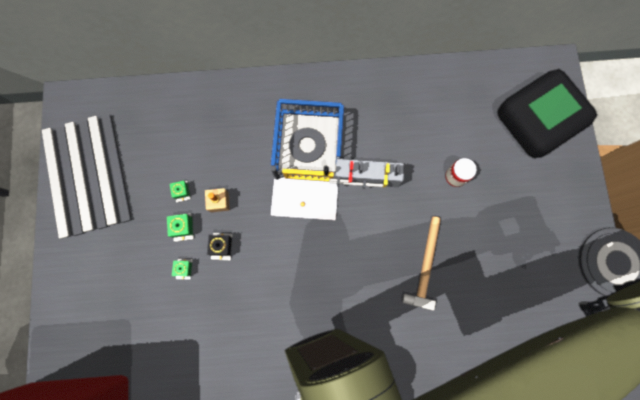

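```bash
cat > h.py <<'E'
import numpy as np, cv2
from scipy.spatial.transform import Rotation as R
from scipy.optimize import least_squares
def rot(q): return R.from_quat(q,scalar_first=True)
def proj(s,P):
    P=np.atleast_2d(P); c=rot(s["rotation"]).inv().apply(P-s["position"]); u=c@np.array(s["K"]).T
    return u[:,:2]/u[:,2:]
def ray(s,uv):
    d=np.linalg.inv(s["K"])@np.array([uv[0],uv[1],1.]); return np.array(s["position"]),rot(s["rotation"]).apply(d)
def onz(s,uv,z):
    o,d=ray(s,uv); return o+d*(z-o[2])/d[2]
def tri(obs):
    A=0;b=0
    for s,uv in obs:
        o,d=ray(s,uv); d=d/np.linalg.norm(d); M=np.eye(3)-np.outer(d,d); A=A+M; b=b+M@o
    return np.linalg.solve(A,b)
def crop(s,x0,y0,x1,y1,k,name,pts=None):
    im=np.ascontiguousarray(cv2.resize(s["frame"][y0:y1,x0:x1,::-1],None,fx=k,fy=k,interpolation=cv2.INTER_CUBIC))
    if pts is not None:
        for p in pts: cv2.circle(im,(int((p[0]-x0+.5)*k),int((p[1]-y0+.5)*k)),3,(255,0,255),1)
    cv2.imwrite(name,im)
E
python3 - <<'E'
from bench import *
from h import *
import pickle
a=snapshot("side");b=snapshot("top");pickle.dump((a,b),open("s0.pkl","wb"))
crop(a,190,270,380,400,4,"pics/sA.png"); crop(b,150,170,250,290,5,"pics/tA.png")
crop(a,180,130,350,270,4,"pics/sB.png"); crop(b,255,90,415,225,5,"pics/tB.png")
for l in ["green_terminal_hole0","black_terminal_hole0","pin_rest_hole0","pin","pin_grip","gate","gate_post","red_catch","yellow_catch","pen"]:
  for c in("side","top"):
    print(l,c,[(round(d["confidence"],2),[round(float(x)) for x in d["rect"]], int(d["region"].sum())) for d in cut_out(c,l)][:4])
E
```

```text
green_terminal_hole0 side [(0.87, [325, 363, 363, 400], 893), (0.67, [256, 341, 302, 388], 1667), (0.56, [208, 340, 243, 370], 858)]
green_terminal_hole0 top [(0.84, [170, 255, 194, 278], 372), (0.78, [168, 214, 195, 238], 592), (0.69, [169, 181, 192, 200], 324)]
black_terminal_hole0 side [(0.66, [307, 299, 349, 344], 1337), (0.59, [244, 287, 284, 331], 999)]
black_terminal_hole0 top [(0.89, [207, 230, 231, 261], 595)]
pin_rest_hole0 side [(0.75, [248, 286, 285, 329], 967)]
pin_rest_hole0 top [(0.71, [207, 189, 228, 211], 386), (0.56, [446, 154, 476, 185], 625)]
pin side [(0.51, [254, 281, 271, 306], 259), (0.25, [188, 136, 335, 267], 9173)]
pin top [(0.55, [206, 194, 217, 204], 90), (0.26, [271, 101, 400, 223], 8231)]
pin_grip side [(0.68, [260, 279, 270, 306], 242), (0.67, [254, 340, 304, 391], 1653)]
pin_grip top [(0.49, [272, 102, 402, 223], 8158), (0.41, [208, 188, 218, 205], 82)]
gate side [(0.92, [267, 161, 299, 233], 930)]
gate top [(0.73, [277, 165, 335, 180], 538)]
gate_post side [(0.72, [267, 165, 301, 237], 934), (0.19, [294, 159, 311, 186], 145)]
gate_post top [(0.89, [278, 167, 335, 181], 568), (0.71, [166, 213, 195, 240], 641), (0.24, [402, 217, 439, 310], 1027)]
red_catch side [(0.7, [293, 157, 313, 186], 167)]
red_catch top [(0.47, [348, 161, 352, 178], 42)]
yellow_catch side [(0.48, [297, 140, 327, 198], 223), (0.26, [190, 133, 339, 266], 9744)]
yellow_catch top [(0.62, [329, 164, 387, 185], 174)]
pen side [(0.96, [189, 132, 338, 265], 9235)]
pen top [(0.82, [269, 100, 407, 223], 8238)]
```

View pics/sA.png

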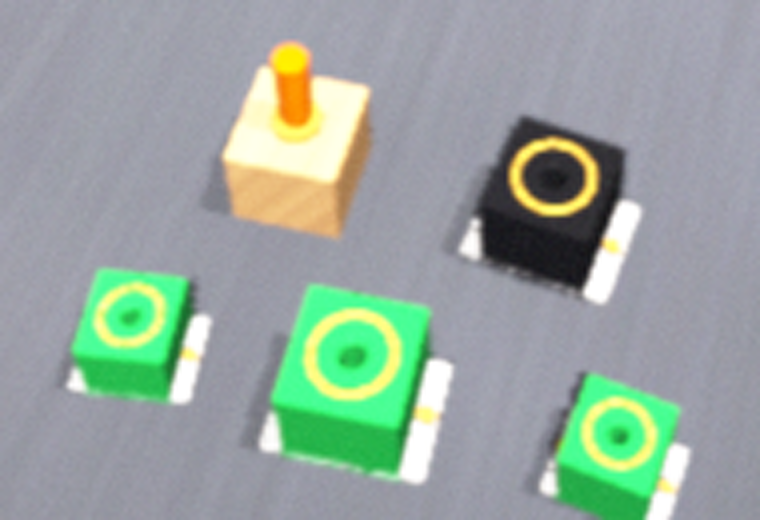

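View pics/tA.png

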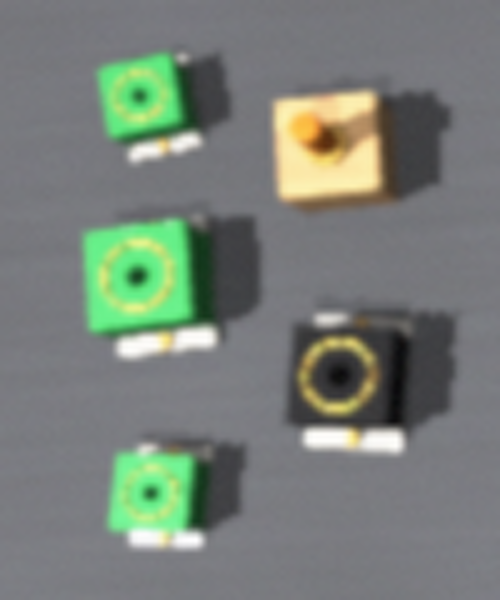

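View pics/sB.png

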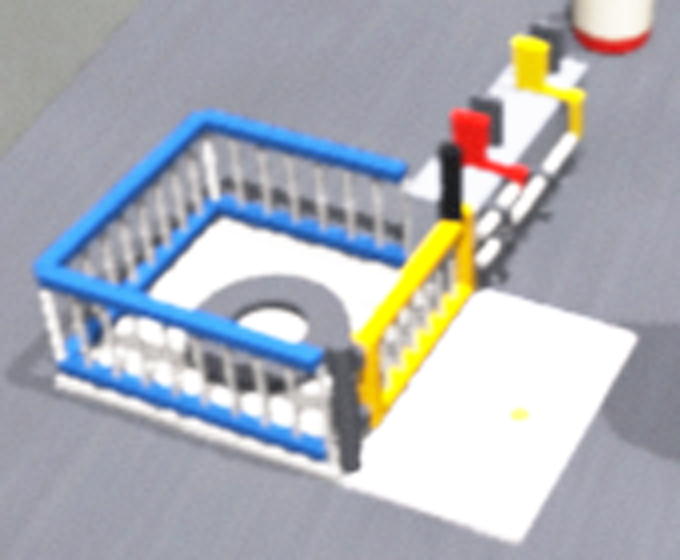

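View pics/tB.png

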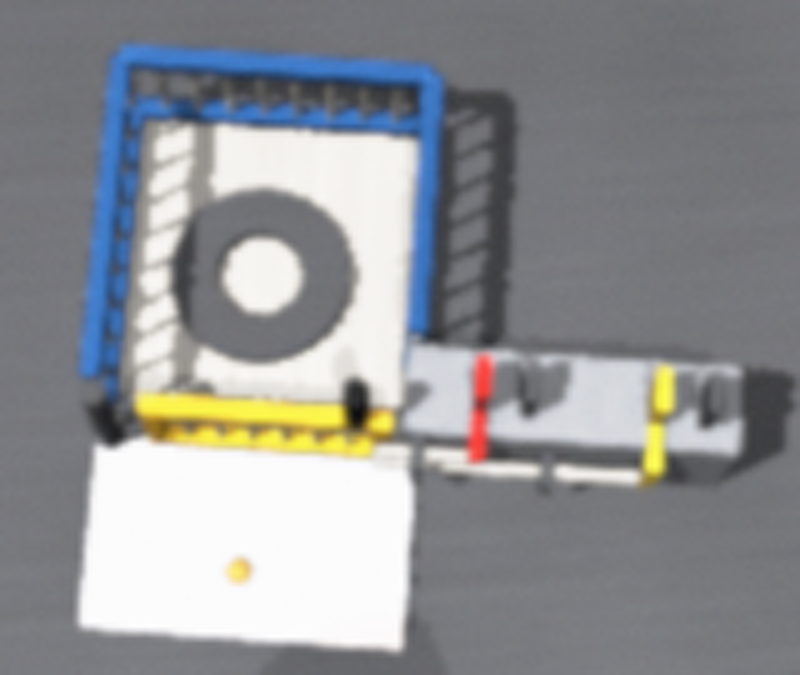

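Run:
```python
from h import *
import pickle
a,b=pickle.load(open("s0.pkl","rb"))
def bez(s,box,col=None):
    x0,y0,x1,y1=box; k=8
    im=cv2.resize(s["frame"][y0:y1,x0:x1],None,fx=k,fy=k,interpolation=cv2.INTER_CUBIC).astype(int)
    m=((im[...,0]-im[...,2]>70)&(im[...,0]>150)&(im[...,1]>120)).astype(np.uint8)
    n,l,st,c=cv2.connectedComponentsWithStats(m)
    cnt,_=cv2.findContours(m,cv2.RETR_EXTERNAL,cv2.CHAIN_APPROX_NONE)
    pts=np.vstack([c for c in cnt if len(c)>12])
    h=cv2.convexHull(pts); e=cv2.fitEllipse(h)
    return np.array([(e[0][0]+.5)/k-.5+x0,(e[0][1]+.5)/k-.5+y0]),np.array(e[1])/k
T={}
for n,ba,bb in [("gL",(210,338,240,360),(168,180,190,198)),("gM",(262,343,295,373),(167,214,189,238)),("gR",(332,366,358,390),(170,258,190,277)),("blk",(314,301,343,326),(207,232,231,256))]:
    ca,ea=bez(a,ba);cb,eb=bez(b,bb)
    p=tri([(a,ca),(b,cb)]); print(n,ca,ea,cb,eb,p, onz(a,ca,.05),onz(b,cb,.05))
# pin
def cc(X,Y,k,x0,y0): return np.array([(X+.5)/k-.5+x0,(Y+.5)/k-.5+y0])
pa=cc(290,57,4,190,270); pb=cc(307,128,5,150,170)
print("pin grip top", tri([(a,pa),(b,pb)]),onz(a,pa,.102+.05-.05+.038+.0),)
print(onz(a,pa,.102),onz(b,pb,.102))
print(onz(a,cc(297,122,4,190,270),.056), onz(b,cc(325,144,5,150,170),.056))
```

```text
gL [226.44702911 351.4299736 ] [18.93624496 27.11308098] [180.62236786 191.7047205 ] [0.43742165 0.781389  ] [0.60423294 0.41364942 0.02118028] [0.59406063 0.4274971  0.05      ] [0.59686799 0.40405504 0.05      ]
gM [280.67252731 361.32738686] [24.09674072 33.159935  ] [178.64029598 226.64015293] [13.70613384 23.84131813] [0.49734211 0.41432865 0.0386962 ] [0.49400602 0.41990416 0.05      ] [0.49638084 0.41063731 0.05      ]Traceback (most recent call last):
  File "<stdin>", line 15, in <module>
  File "<stdin>", line 10, in bez
    return _nx.concatenate(arrs, 0, dtype=dtype, casting=casting)
           ~~~~~~~~~~~~~~~^^^^^^^^^^^^^^^^^^^^^^^^^^^^^^^^^^^^^^^
ValueError: need at least one array to concatenate
```

```bash
cat > pen.py <<'E'
from h import *
def penT(v,P):
    P=np.atleast_2d(P); c,s=np.cos(v[2]),np.sin(v[2])
    return np.c_[v[0]+c*P[:,0]-s*P[:,1], v[1]+s*P[:,0]+c*P[:,1],P[:,2]]
E
python3 - <<'E'
from pen import *
import pickle
a,b=pickle.load(open("s0.pkl","rb"))
def cc(X,Y,k,x0,y0): return np.array([(X+.5)/k-.5+x0,(Y+.5)/k-.5+y0])
A=lambda X,Y:(a,cc(X,Y,4,180,130)); B=lambda X,Y:(b,cc(X,Y,5,255,90))
obs=[ ("post top",B(357,380),(0,-40,.150)),("red ear",B(484,380),(.020,-.105,.125)),("yel ear",B(665,389),(.020,-.205,.125)),
 ("box bl",B(743,367),(.048,-.256,.085)),("box fr",B(742,450),(-.004,-.256,.085)),
 ("post top s",A(449,147),(0,-40,.150)),("red s",A(471,117),(.020,-.105,.122)),("yel s",A(530,42),(.020,-.205,.122))]
obs=[(n,o,(p[0],p[1]/1000 if abs(p[1])>1 else p[1],p[2])) for n,o,p in obs]
def f(v): return np.concatenate([(proj(s,penT(v,p))[0]-uv) for n,(s,uv),p in obs])
r=least_squares(f,[.5,0,0],loss='soft_l1')
print(r.x); 
for (n,_,_),e in zip(obs,f(r.x).reshape(-1,2)): print(n,e.round(2))
np.save("pen.npy",r.x)
W=[(-.004,-.066,.085),(-.004,-.256,.085),(.048,-.256,.085),(.048,-.066,.085),(0,.09,.1),(0,-.04,.15),(0,-.04,.095),(-.006,-.062,.095),(.008,-.105,.125),(.032,-.105,.125),(.008,-.205,.125),(.032,-.205,.125),(.02,-.143,.125),(-.115,.09,.008),(-.115,-.066,.008),(-.121,-.06,.008),(0,-.066,.008)]
P=penT(r.x,W)
crop(a,180,130,350,270,4,"pics/sC.png",proj(a,P)); crop(b,255,90,415,225,5,"pics/tC.png",proj(b,P))
E
```

```text
[ 0.61362414  0.02415457 -0.15303042]
post top [0.33 1.94]
red ear [-0.66 -0.96]
yel ear [-0.08 -0.14]
box bl [ 0.89 -0.19]
box fr [0.39 1.1 ]
post top s [ 0.06 -0.43]
red s [-0.97  0.7 ]
yel s [-0.19  0.82]
```

Run:
```python
from h import *
import pickle
a,b=pickle.load(open("s0.pkl","rb"))
def cc(X,Y,k,x0,y0): return np.array([(X+.5)/k-.5+x0,(Y+.5)/k-.5+y0])
A=lambda X,Y:cc(X,Y,4,190,270); B=lambda X,Y:cc(X,Y,5,150,170)
for n,pa,pb,z in [("gL",A(129,316),B(139,96),.04),("gM",A(352,355),B(138,275),.05),("gR",A(619,434),B(150,493),.04),("blk",A(554,177),B(339,376),.05),("gripTop",A(290,55),B(307,128),.102),]:
    print(n,tri([(a,pa),(b,pb)]).round(4),onz(a,pa,z).round(4),onz(b,pb,z).round(4))
print("collar side",onz(a,A(298,123),.053),"axis mid",onz(a,A(294,88),.079))
crop(a,245,330,310,395,9,"pics/sD.png"); crop(b,160,205,205,245,13,"pics/tD.png"); crop(a,240,270,290,335,9,"pics/sE.png"); crop(b,198,182,235,215,15,"pics/tE.png")
```

```text
gL [0.6096 0.4179 0.0361] [0.6081 0.4198 0.04  ] [0.6087 0.4166 0.04  ]
gM [0.5021 0.4152 0.0481] [0.501  0.4161 0.05  ] [0.5025 0.4146 0.05  ]
gR [0.3806 0.4136 0.0365] [0.3797 0.4153 0.04  ] [0.381  0.4124 0.04  ]
blk [0.4364 0.3034 0.049 ] [0.4359 0.3041 0.05  ] [0.4367 0.3032 0.05  ]
gripTop [0.5682 0.3045 0.1005] [0.5678 0.3055 0.102 ] [0.5677 0.3041 0.102 ]
collar side [0.56627191 0.3091053  0.053     ] axis mid [0.56692406 0.30746648 0.079     ]
```

View pics/sC.png

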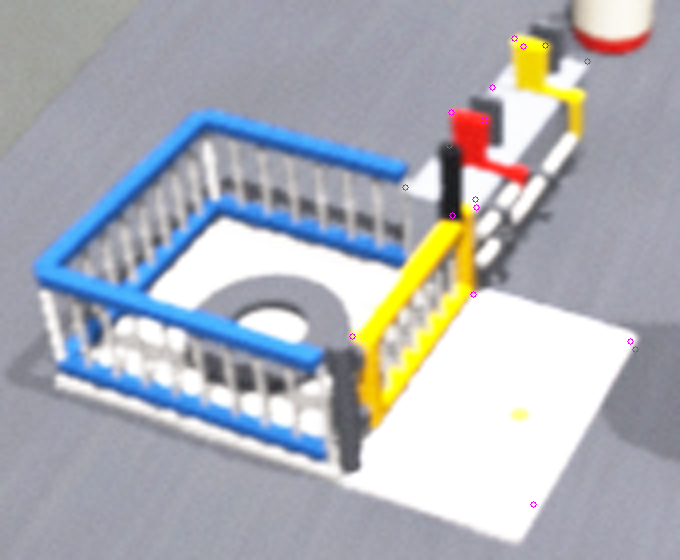

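View pics/tC.png

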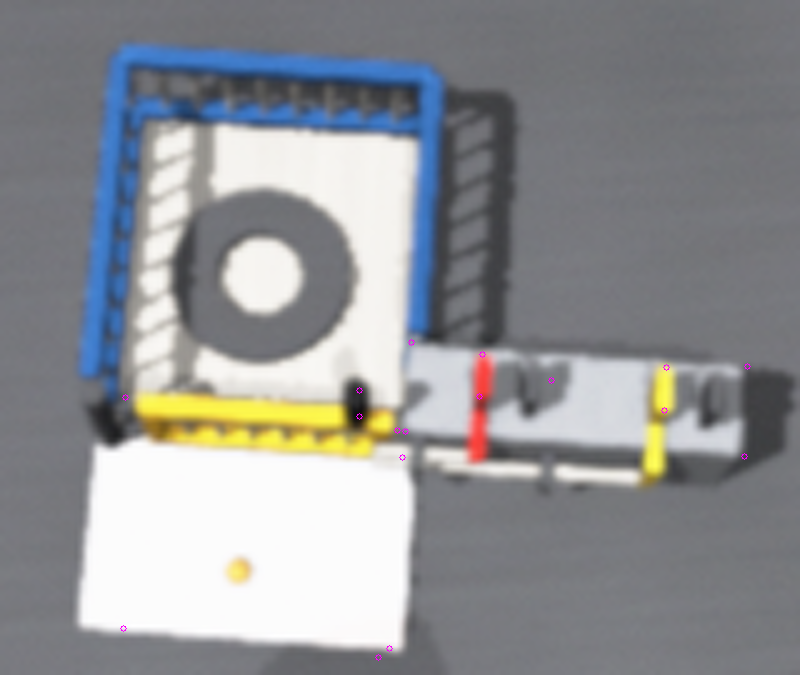

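View pics/tD.png

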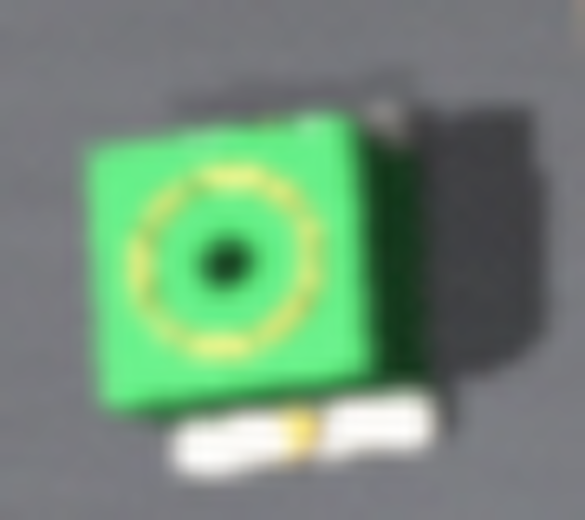

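View pics/sD.png

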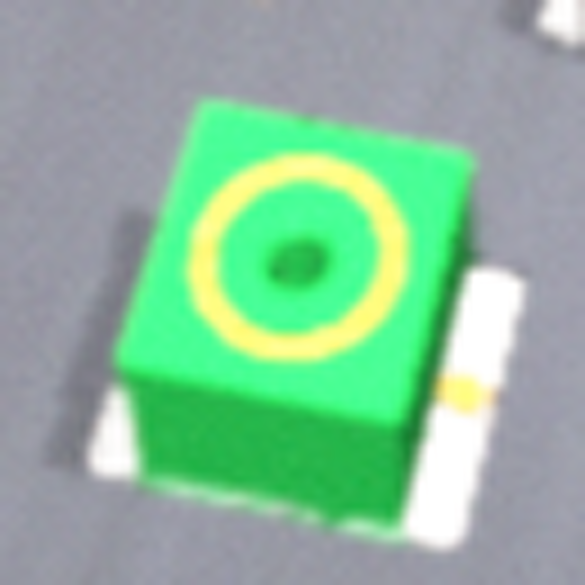

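View pics/tE.png

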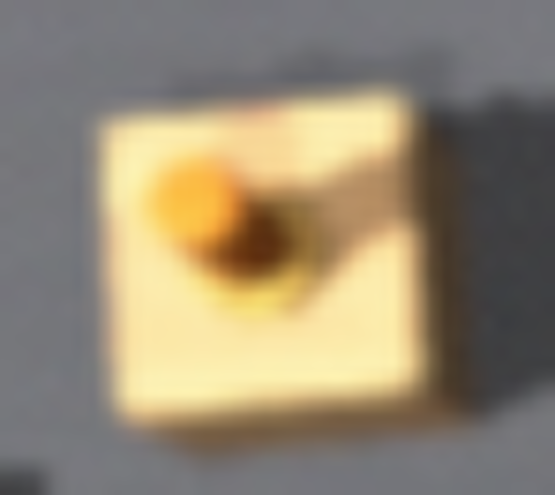

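View pics/sE.png

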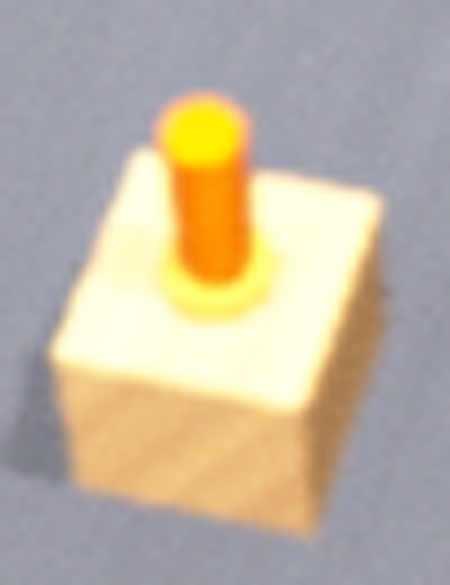

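Run:
```python
from bench import *
import bench
from pen import *
import pickle
print([n for n in dir(bench) if not n.startswith('_')], getattr(bench,'finger_overhang',None))
s=state(); print(rot(s["tool_rot"]).as_matrix().round(3), s.keys())
a,b=pickle.load(open("s0.pkl","rb"))
def cc(X,Y,k,x0,y0): return np.array([(X+.5)/k-.5+x0,(Y+.5)/k-.5+y0])
A=lambda X,Y:(a,cc(X,Y,4,180,130)); B=lambda X,Y:(b,cc(X,Y,5,255,90))
obs=[(B(357,389),(0,-.040,.150)),(B(484,379),(.020,-.105,.125)),(B(665,389),(.020,-.205,.125)),
 (B(743,367),(.048,-.256,.085)),(B(742,454),(-.004,-.256,.085)),(B(410,342),(.048,-.066,.085)),
 (A(449,147),(0,-.040,.150)),(A(471,113),(.020,-.105,.125)),(A(530,38),(.020,-.205,.125))]
def f(v): return np.concatenate([(proj(s,penT(v,p))[0]-uv) for (s,uv),p in obs])
r=least_squares(f,[.5,0,0]); print(r.x, f(r.x).reshape(-1,2).round(2)); np.save("pen.npy",r.x)
print(penT(r.x,[(.02,-.128,.105),(.02,-.228,.105),(0,-.04,.1225),(0,.09,.1225),(-.13,.09,.1225)]))
```

```text
['MotionError', 'cut_out', 'finger_overhang', 'finish_job', 'snapshot', 'state'] 0.011
[[ 0.349  0.     0.937]
 [-0.937  0.     0.349]
 [-0.    -1.     0.   ]] dict_keys(['time_s', 'q', 'joint_vel', 'joint_torque', 'position', 'tool_rot', 'force', 'wrist_torque', 'opening'])
[ 0.61288577  0.02425385 -0.1509881 ] [[ 0.32  0.39]
 [-0.69 -0.57]
 [-0.1  -0.02]
 [ 0.86 -0.12]
 [ 0.4   0.38]
 [ 0.14  0.23]
 [ 0.31 -0.37]
 [-0.82  0.81]
 [-0.09  0.94]]
[[ 0.6134051  -0.10529818  0.105     ]
 [ 0.59836359 -0.20416048  0.105     ]
 [ 0.60686917 -0.01529106  0.1225    ]
 [ 0.62642312  0.11322992  0.1225    ]
 [ 0.49790214  0.13278388  0.1225    ]]
```

```bash
cat > to.py <<'E'
from bench import *
from pen import *
PEN=np.load("pen.npy")
def to(p,yaw=None,verbose=True):
    s=state(); Rm=rot(s["tool_rot"])
    d=Rm.inv().apply(np.array(p)-s["position"])*100
    w=None
    if yaw is not None:
        x=np.array([np.cos(yaw),np.sin(yaw),0]);y=np.array([0,0,-1.]);T=R.from_matrix(np.c_[x,y,np.cross(x,y)])
        w=(Rm.inv()*T).as_rotvec(degrees=True)
    print("to",np.round(p,4),"offset",d.round(2),"ang",None if w is None else w.round(2),"| now",s["position"].round(4),"t",s["time_s"],"F",s["force"].round(1),"op",round(s["opening"],4),"q",s["q"].round(2))
YAW=-np.pi/2+PEN[2]
E
python3 - <<'E'
from to import *
to((.567,.3065,.24),YAW)
E
```

```text
to [0.567  0.3065 0.24  ] offset [-73.91   0.23  63.84] ang [-0.  29.1 -0. ] | now [ 0.227  -0.6091  0.2423] t 1.2 F [-0.4 -0.4  0.1] op 0.0854 q [-1.3   0.12  1.65  0.    1.37 -0.08]
```

Request:
move_arm(deltas=[{"offset": [-1.5, 0, 1.3], "angular": [0, 3, 0]}, {"offset": [-4.5, 0, 3.9], "angular": [0, 6, 0]}, {"offset": [-8, 0, 6.9], "angular": [0, 9, 0]}, {"offset": [-11.5, 0, 9.9], "angular": [0, 12, 0]}, {"offset": [-15, 0, 13], "angular": [0, 15, 0]}, {"offset": [-18.5, 0, 16], "angular": [0, 18, 0]}, {"offset": [-22, 0, 19], "angular": [0, 21, 0]}, {"offset": [-25.5, 0, 22], "angular": [0, 24, 0]}, {"offset": [-29, 0, 25], "angular": [0, 27, 0]}, {"offset": [-32.5, 0, 28], "angular": [0, 29.1, 0]}], claw=1)

```text
time_s: 2.2
position: [0.3761, -0.205, 0.2427]
tool_rot: [-0.46, 0.46, -0.536, 0.537]
force: [0.3, -0.5, 0.5]
opening: 0.0853
```

Run:
```python
from to import *
to((.567,.3065,.24),YAW)
```

```text
to [0.567  0.3065 0.24  ] offset [-53.47   0.26  11.05] ang [-0.06 -0.14  0.03] | now [ 0.3761 -0.205   0.2427] t 2.2 F [ 0.3 -0.5  0.5] op 0.0853 q [-0.62 -0.4   2.12  0.    1.42  1.1 ]
```

Request:
move_arm(deltas=[{"offset": [-4, 0, 0.8], "angular": [0, 0, 0]}, {"offset": [-8, 0, 1.7], "angular": [0, 0, 0]}, {"offset": [-12, 0, 2.5], "angular": [0, 0, 0]}, {"offset": [-16.5, 0, 3.4], "angular": [0, 0, 0]}, {"offset": [-21, 0, 4.3], "angular": [0, 0, 0]}, {"offset": [-25.5, 0, 5.3], "angular": [0, 0, 0]}, {"offset": [-30, 0, 6.2], "angular": [0, 0, 0]}, {"offset": [-34, 0, 7], "angular": [0, 0, 0]}, {"offset": [-38, 0, 7.9], "angular": [0, 0, 0]}, {"offset": [-41, 0, 8.5], "angular": [0, 0, 0]}])

```text
time_s: 3.2
position: [0.5232, 0.1895, 0.2427]
tool_rot: [-0.461, 0.46, -0.536, 0.537]
force: [0.0, 0.2, 0.4]
opening: 0.0852
```

Run:
```python
from to import *
to((.567,.3065,.16),YAW)
```

```text
to [0.567  0.3065 0.16  ] offset [-12.23   8.27   2.55] ang [-0.09 -0.05  0.01] | now [0.5232 0.1895 0.2427] t 3.2 F [0.  0.2 0.4] op 0.0852 q [ 0.25 -0.08  1.86 -0.    1.36  1.97]
```

Request:
move_arm(deltas=[{"offset": [-2.5, 0.5, 0.5], "angular": [0, 0, 0]}, {"offset": [-5, 1.5, 1], "angular": [0, 0, 0]}, {"offset": [-7.5, 3, 1.5], "angular": [0, 0, 0]}, {"offset": [-9.5, 5, 2], "angular": [0, 0, 0]}, {"offset": [-11, 6.5, 2.3], "angular": [0, 0, 0]}, {"offset": [-12, 7.5, 2.5], "angular": [0, 0, 0]}, {"offset": [-12.2, 8.3, 2.55], "angular": [0, 0, 0]}, {"offset": [-12.2, 8.3, 2.55], "angular": [0, 0, 0]}, {"offset": [-12.2, 8.3, 2.55], "angular": [0, 0, 0]}, {"offset": [-12.2, 8.3, 2.55], "angular": [0, 0, 0]}])

```text
time_s: 4.2
position: [0.5675, 0.3059, 0.1609]
tool_rot: [-0.461, 0.46, -0.536, 0.537]
force: [-0.4, 0.0, 0.0]
opening: 0.0856
```

Run:
```python
from to import *
to((.567,.3065,.073),YAW)
s=snapshot("side");t=snapshot("top")
crop(s,180,200,330,350,4,"pics/s2.png"); crop(t,160,150,280,270,5,"pics/t2.png")
```

```text
to [0.567  0.3065 0.073 ] offset [-0.05  8.79 -0.08] ang [-0.17 -0.09 -0.04] | now [0.5675 0.3059 0.1609] t 4.2 F [-0.4  0.   0. ] op 0.0856 q [ 0.41  0.17  1.74 -0.    1.23  2.14]
```

View pics/s2.png

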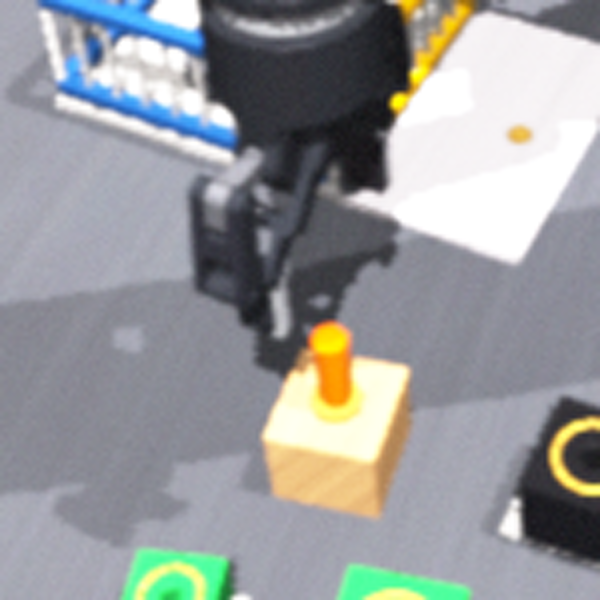

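View pics/t2.png

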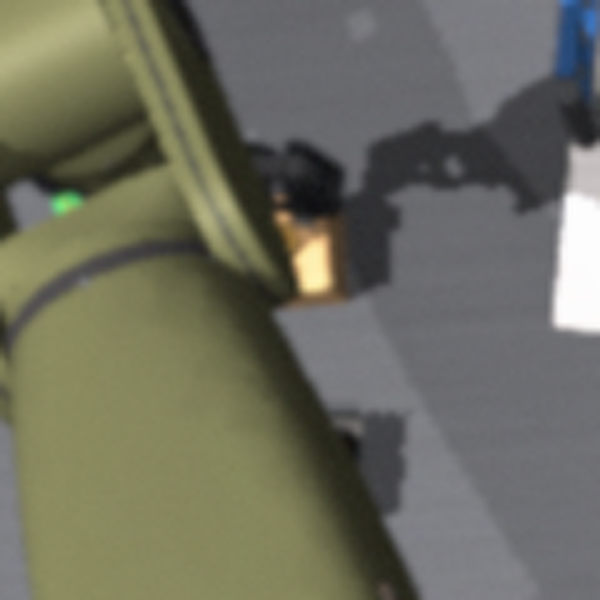

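Request:
move_arm(deltas=[{"offset": [0, 0.8, 0], "angular": [0, 0, 0]}, {"offset": [0, 2, -0.1], "angular": [-0.1, 0, 0]}, {"offset": [0, 3.2, -0.1], "angular": [-0.1, 0, 0]}, {"offset": [0, 4.4, -0.1], "angular": [-0.15, 0, 0]}, {"offset": [0, 5.6, -0.1], "angular": [-0.15, 0, 0]}, {"offset": [0, 6.7, -0.1], "angular": [-0.15, 0, 0]}, {"offset": [0, 7.6, -0.1], "angular": [-0.15, 0, 0]}, {"offset": [0, 8.3, -0.1], "angular": [-0.15, 0, 0]}, {"offset": [0, 8.75, -0.1], "angular": [-0.15, 0, 0]}, {"offset": [0, 8.75, -0.1], "angular": [-0.15, 0, 0]}])

```text
time_s: 5.3
position: [0.5664, 0.306, 0.0726]
tool_rot: [0.46, -0.461, 0.537, -0.536]
force: [-0.1, 0.4, -0.0]
opening: 0.0855
```

Run:
```python
from to import *
to((.567,.3065,.073),YAW)
s=snapshot("side")
crop(s,200,230,320,350,5,"pics/s3.png")
```

```text
to [0.567  0.3065 0.073 ] offset [-0.06 -0.04  0.05] ang [ 0.03 -0.08 -0.01] | now [0.5664 0.306  0.0726] t 5.3 F [-0.1  0.4 -0. ] op 0.0855 q [0.41 0.27 1.79 0.   1.09 2.13]
```

View pics/s3.png

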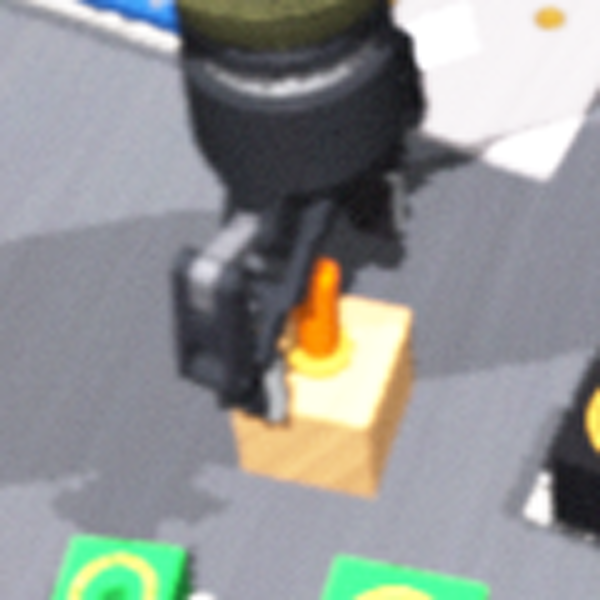

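Run:
```python
from to import *
import pickle
a,b=pickle.load(open("s0.pkl","rb"))
s=state();m=rot(s["tool_rot"]).as_matrix();p=s["position"]
for k in(-.043,0,.043):
  for y in (-.02,.011):
    for z in (-.011,.011):
        u=proj(a,p+m[:,0]*k+m[:,1]*y+m[:,2]*z)[0]; print(k,y,z,((u-[200,230])*5).round())
print(((proj(a,[(.567,.3065,.102),(.567,.3065,.056)])-[200,230])*5).round())
```

```text
-0.043 -0.02 -0.011 [283. 379.]
-0.043 -0.02 0.011 [232. 358.]
-0.043 0.011 -0.011 [290. 427.]
-0.043 0.011 0.011 [240. 407.]
0 -0.02 -0.011 [339. 292.]
0 -0.02 0.011 [290. 273.]
0 0.011 -0.011 [345. 341.]
0 0.011 0.011 [296. 322.]
0.043 -0.02 -0.011 [391. 212.]
0.043 -0.02 0.011 [343. 195.]
0.043 0.011 -0.011 [395. 261.]
0.043 0.011 0.011 [348. 244.]
[[312. 269.]
 [321. 342.]]
```

Request:
move_arm(deltas=[{"offset": [0, 0, 0], "angular": [0, 0, 0]}, {"offset": [0, 0, 0], "angular": [0, 0, 0]}, {"offset": [0, 0, 0], "angular": [0, 0, 0]}, {"offset": [0, 0, 0], "angular": [0, 0, 0]}, {"offset": [0, 0, 0], "angular": [0, 0, 0]}, {"offset": [0, 0, 0], "angular": [0, 0, 0]}, {"offset": [0, 0, 0], "angular": [0, 0, 0]}, {"offset": [0, 0, 0], "angular": [0, 0, 0]}, {"offset": [0, 0, 0], "angular": [0, 0, 0]}, {"offset": [0, 0, 0], "angular": [0, 0, 0]}], claw=0)

```text
time_s: 6.35
position: [0.567, 0.3062, 0.0736]
tool_rot: [0.461, -0.46, 0.537, -0.537]
force: [0.8, -0.8, 3.1]
opening: 0.0166
```

Request:
move_arm(deltas=[{"offset": [0, -0.5, 0], "angular": [0, 0, 0]}, {"offset": [0, -1.2, 0], "angular": [0, 0, 0]}, {"offset": [0, -2, 0], "angular": [0, 0, 0]}, {"offset": [0, -3, 0], "angular": [0, 0, 0]}, {"offset": [0, -4, 0], "angular": [0, 0, 0]}, {"offset": [0, -5, 0], "angular": [0, 0, 0]}, {"offset": [0, -6, 0], "angular": [0, 0, 0]}, {"offset": [0, -6.5, 0], "angular": [0, 0, 0]}, {"offset": [0, -6.5, 0], "angular": [0, 0, 0]}, {"offset": [0, -6.5, 0], "angular": [0, 0, 0]}])

```text
time_s: 7.35
position: [0.5668, 0.3061, 0.1384]
tool_rot: [0.461, -0.46, 0.537, -0.537]
force: [0.5, -0.9, -1.9]
opening: 0.0166
```

Run:
```python
from to import *
to((.502,.4152,.135),YAW)
s=snapshot("side")
crop(s,200,200,320,350,4,"pics/s4.png")
```

```text
to [0.502  0.4152 0.135 ] offset [-9.8   0.35 -8.06] ang [-0.03 -0.09 -0.05] | now [0.5668 0.3061 0.1384] t 7.35 F [ 0.5 -0.9 -1.9] op 0.0166 q [0.41 0.19 1.75 0.   1.19 2.13]
```

View pics/s4.png

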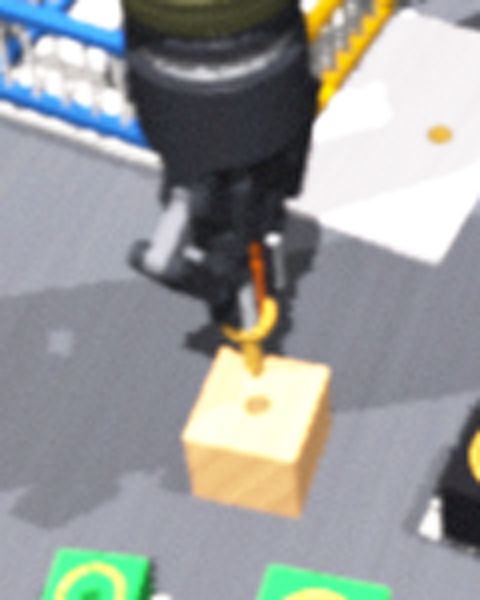

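Run:
```python
from to import *
import pickle
a,b=pickle.load(open("s0.pkl","rb"))
def cc(X,Y): return np.array([(X+.5)/4-.5+200,(Y+.5)/4-.5+200])
print("rest hole",onz(a,cc(258,405),.05),"tip",onz(a,cc(258,373),.0768))
```

```text
rest hole [0.56682415 0.30826007 0.05      ] tip [0.56472385 0.30824701 0.0768    ]
```

Request:
move_arm(deltas=[{"offset": [-1, 0, -0.8], "angular": [0, 0, 0]}, {"offset": [-2.5, 0, -2], "angular": [0, 0, 0]}, {"offset": [-4, 0, -3.2], "angular": [0, 0, 0]}, {"offset": [-5.5, 0, -4.5], "angular": [0, 0, 0]}, {"offset": [-7, 0, -5.7], "angular": [0, 0, 0]}, {"offset": [-8.3, 0, -6.8], "angular": [0, 0, 0]}, {"offset": [-9.2, 0.2, -7.6], "angular": [0, 0, 0]}, {"offset": [-9.68, 0.5, -8.04], "angular": [0, 0, 0]}, {"offset": [-9.68, 1, -8.04], "angular": [0, 0, 0]}, {"offset": [-9.68, 1, -8.04], "angular": [0, 0, 0]}])

```text
time_s: 8.4
position: [0.5014, 0.4132, 0.1266]
tool_rot: [0.46, -0.461, 0.537, -0.537]
force: [0.5, -0.5, -1.5]
opening: 0.0164
```

Run:
```python
from to import *
to((.502,.414,.130),YAW)
s=snapshot("side");t=snapshot("top")
crop(s,235,310,325,400,6,"pics/s5.png"); crop(t,130,160,250,280,4,"pics/t5.png")
p=state()["position"]
print(proj(s,[(p[0],p[1],.05),p-[0,0,.0616]]))
```

```text
to [0.502 0.414 0.13 ] offset [-0.08 -0.34  0.05] ang [ 0.08 -0.09  0.07] | now [0.5014 0.4132 0.1266] t 8.4 F [ 0.5 -0.5 -1.5] op 0.0164 q [0.61 0.22 1.75 0.   1.18 2.33]
[[277.61194914 356.73552977]
 [277.13079307 352.05441572]]
```

View pics/s5.png

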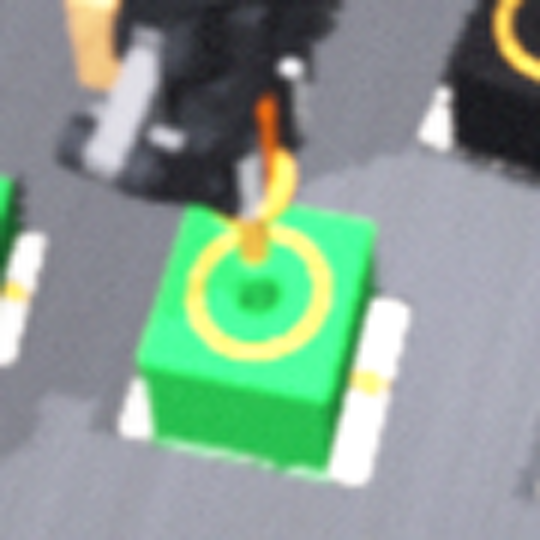

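View pics/t5.png

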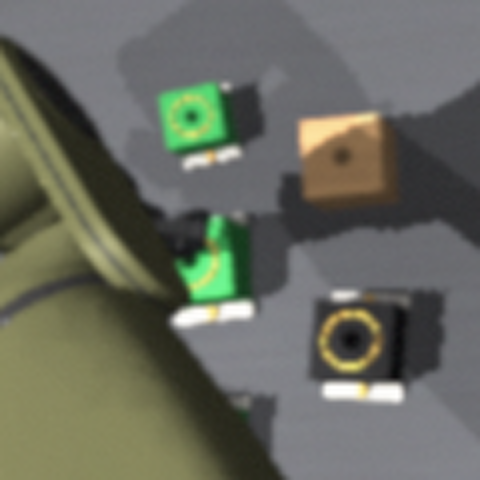

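Run:
```python
from h import *
import pickle
a,b=pickle.load(open("s0.pkl","rb"))
d=onz(a,(278.1+0,359.1),.05)-onz(a,(278.1-.35,359.1-1.3),.05); print("shift by side",d)
c=lambda X,Y,k,x,y:np.array([(X+.5)/k-.5+x,(Y+.5)/k-.5+y])
r=onz(b,c(343,156,4,130,160),.05); g=onz(b,c(226,263,13,160,205),.05); g2=onz(b,c(138,275,5,150,170),.05)
print("top rest",r,"green",g,g2,"diff",g-r, "target", np.array([.567,.3062])+(g-r)[:2])
rs=onz(a,c(258,405,4,200,200),.05); gs=onz(a,c(259,295,6,235,310),.05); print("side",rs,gs,gs-rs, np.array([.567,.3062])+(gs-rs)[:2], onz(a,c(298,263,9,245,330),.05))
```

```text
shift by side [-0.00139352  0.00213897  0.        ]
top rest [0.56877449 0.30534404 0.05      ] green [0.50208275 0.4154163  0.05      ] [0.50250294 0.41463373 0.05      ] diff [-0.06669174  0.11007226  0.        ] target [0.50030826 0.41627226]
side [0.56682415 0.30826007 0.05      ] [0.50054883 0.4167095  0.05      ] [-0.06627532  0.10844943  0.        ] [0.50072468 0.41464943] [0.50067448 0.41679687 0.05      ]
```

Request:
move_arm(deltas=[{"offset": [-0.1, 0, -0.07], "angular": [0, 0, 0]}, {"offset": [-0.18, 0, -0.13], "angular": [0, 0, 0]}, {"offset": [-0.18, 0.3, -0.13], "angular": [0, 0, 0]}, {"offset": [-0.18, 0.6, -0.13], "angular": [0, 0, 0]}, {"offset": [-0.18, 0.9, -0.13], "angular": [0, 0, 0]}, {"offset": [-0.18, 1.1, -0.13], "angular": [0, 0, 0]}, {"offset": [-0.18, 1.3, -0.13], "angular": [0, 0, 0]}, {"offset": [-0.18, 1.3, -0.13], "angular": [0, 0, 0]}, {"offset": [-0.18, 1.3, -0.13], "angular": [0, 0, 0]}, {"offset": [-0.18, 1.3, -0.13], "angular": [0, 0, 0]}])

```text
time_s: 9.5
position: [0.5011, 0.4153, 0.1147]
tool_rot: [0.46, -0.46, 0.537, -0.537]
force: [-0.0, 0.5, -0.9]
opening: 0.0167
```

Run:
```python
from to import *
to((.5004,.4152,.130),YAW)
s=snapshot("side")
crop(s,250,330,310,390,10,"pics/s6.png")
```

```text
to [0.5004 0.4152 0.13  ] offset [ 0.02 -1.53 -0.07] ang [ 0.02 -0.14  0.  ] | now [0.5011 0.4153 0.1147] t 9.5 F [-0.   0.5 -0.9] op 0.0167 q [0.61 0.23 1.75 0.   1.16 2.33]
```

View pics/s6.png

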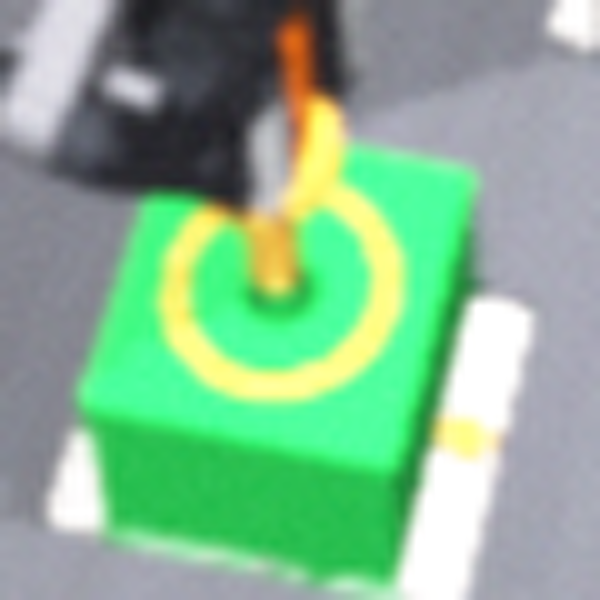

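Request:
move_arm(deltas=[{"offset": [0, 0.2, -0.06], "angular": [0, 0, 0]}, {"offset": [0, 0.4, -0.06], "angular": [0, 0, 0]}, {"offset": [0, 0.6, -0.06], "angular": [0, 0, 0]}, {"offset": [0, 0.8, -0.06], "angular": [0, 0, 0]}, {"offset": [0, 1, -0.06], "angular": [0, 0, 0]}, {"offset": [0, 1.1, -0.06], "angular": [0, 0, 0]}, {"offset": [0, 1.2, -0.06], "angular": [0, 0, 0]}, {"offset": [0, 1.2, -0.06], "angular": [0, 0, 0]}, {"offset": [0, 1.2, -0.06], "angular": [0, 0, 0]}, {"offset": [0, 1.2, -0.06], "angular": [0, 0, 0]}])

```text
time_s: 10.55
position: [0.5006, 0.4154, 0.1029]
tool_rot: [0.46, -0.46, 0.537, -0.537]
force: [0.5, -0.6, -0.2]
opening: 0.0167
```

Run:
```python
from to import *
to((.5004,.4152,.0736),YAW)
s=snapshot("side")
crop(s,250,330,310,390,10,"pics/s7.png")
```

```text
to [0.5004 0.4152 0.0736] offset [ 0.02  2.93 -0.01] ang [ 0.01 -0.14 -0.01] | now [0.5006 0.4154 0.1029] t 10.55 F [ 0.5 -0.6 -0.2] op 0.0167 q [0.61 0.24 1.76 0.   1.14 2.33]
```

View pics/s7.png

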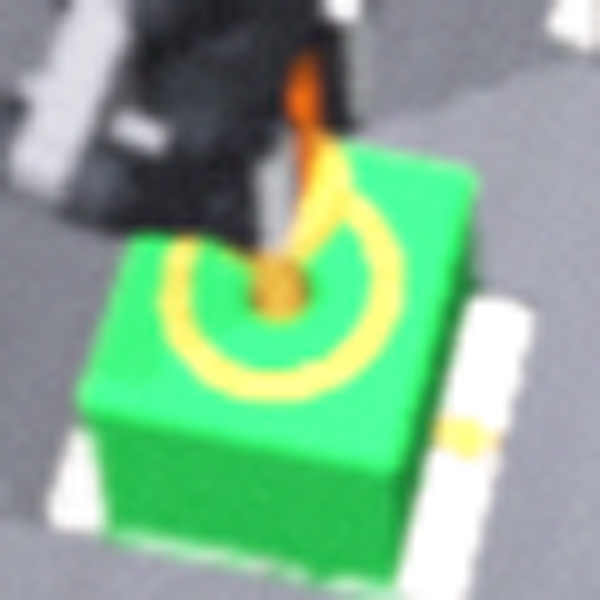

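Request:
move_arm(deltas=[{"offset": [0, 0.4, 0], "angular": [0, 0, 0]}, {"offset": [0, 0.8, 0], "angular": [0, 0, 0]}, {"offset": [0, 1.2, 0], "angular": [0, 0, 0]}, {"offset": [0, 1.6, 0], "angular": [0, 0, 0]}, {"offset": [0, 2, 0], "angular": [0, 0, 0]}, {"offset": [0, 2.3, 0], "angular": [0, 0, 0]}, {"offset": [0, 2.6, 0], "angular": [0, 0, 0]}, {"offset": [0, 2.8, 0], "angular": [0, 0, 0]}, {"offset": [0, 2.9, 0], "angular": [0, 0, 0]}, {"offset": [0, 2.9, 0], "angular": [0, 0, 0]}])

```text
time_s: 11.6
position: [0.5006, 0.4155, 0.0739]
tool_rot: [0.46, -0.46, 0.537, -0.537]
force: [0.7, -0.6, -0.5]
opening: 0.0162
```

Run:
```python
from to import *
to((.5004,.4152,.0736),YAW)
s=snapshot("side")
crop(s,250,330,310,390,10,"pics/s8.png")
```

```text
to [0.5004 0.4152 0.0736] offset [ 0.03  0.03 -0.02] ang [ 0.01 -0.14 -0.01] | now [0.5006 0.4155 0.0739] t 11.6 F [ 0.7 -0.6 -0.5] op 0.0162 q [0.61 0.28 1.77 0.   1.09 2.33]
```

View pics/s8.png

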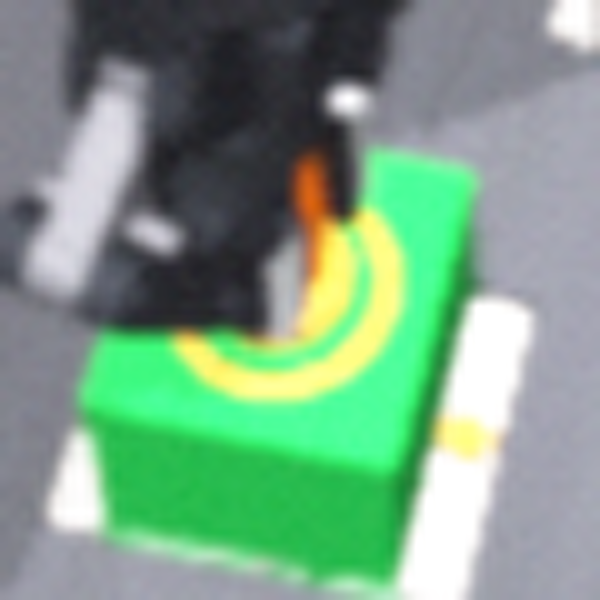

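Request:
move_arm(deltas=[{"offset": [0, 0.05, 0], "angular": [0, 0, 0]}, {"offset": [0, 0.1, 0], "angular": [0, 0, 0]}, {"offset": [0, 0.15, 0], "angular": [0, 0, 0]}, {"offset": [0, 0.2, 0], "angular": [0, 0, 0]}, {"offset": [0, 0.2, 0], "angular": [0, 0, 0]}, {"offset": [0, 0.2, 0], "angular": [0, 0, 0]}, {"offset": [0, 0.2, 0], "angular": [0, 0, 0]}, {"offset": [0, 0.2, 0], "angular": [0, 0, 0]}, {"offset": [0, 0.2, 0], "angular": [0, 0, 0]}, {"offset": [0, 0.2, 0], "angular": [0, 0, 0]}])

```text
time_s: 12.65
position: [0.5009, 0.4156, 0.0736]
tool_rot: [0.46, -0.46, 0.537, -0.537]
force: [-3.0, -2.9, 6.7]
opening: 0.0168
```

Request:
move_arm(deltas=[{"offset": [0, 0, 0], "angular": [0, 0, 0]}, {"offset": [0, 0, 0], "angular": [0, 0, 0]}, {"offset": [0, 0, 0], "angular": [0, 0, 0]}, {"offset": [0, 0, 0], "angular": [0, 0, 0]}, {"offset": [0, 0, 0], "angular": [0, 0, 0]}, {"offset": [0, 0, 0], "angular": [0, 0, 0]}, {"offset": [0, 0, 0], "angular": [0, 0, 0]}, {"offset": [0, 0, 0], "angular": [0, 0, 0]}, {"offset": [0, -0.3, 0], "angular": [0, 0, 0]}, {"offset": [0, -0.8, 0], "angular": [0, 0, 0]}], claw=1)

```text
time_s: 13.65
position: [0.5006, 0.4155, 0.0815]
tool_rot: [0.46, -0.46, 0.537, -0.537]
force: [0.2, -0.1, 0.5]
opening: 0.0854
```

Request:
move_arm(deltas=[{"offset": [0, -1, 0], "angular": [0, 0, 0]}, {"offset": [0, -2, 0], "angular": [0, 0, 0]}, {"offset": [0, -3.5, 0], "angular": [0, 0, 0]}, {"offset": [0, -5, 0], "angular": [0, 0, 0]}, {"offset": [0, -6.5, 0], "angular": [0, 0, 0]}, {"offset": [0, -8, 0], "angular": [0, 0, 0]}, {"offset": [0, -9.5, 0], "angular": [0, 0, 0]}, {"offset": [0, -11, 0], "angular": [0, 0, 0]}, {"offset": [0, -12, 0], "angular": [0, 0, 0]}, {"offset": [0, -12.5, 0], "angular": [0, 0, 0]}])

```text
time_s: 14.65
position: [0.5011, 0.4158, 0.2082]
tool_rot: [-0.461, 0.46, -0.537, 0.537]
force: [0.5, -0.7, 0.2]
opening: 0.0855
```

Run:
```python
from to import *
s=snapshot("side")
crop(s,230,310,310,390,7,"pics/s9.png")
P=penT(PEN,[(.02,-.128,.105)])[0]
to((P[0],P[1],.2),YAW)
```

```text
to [ 0.6134 -0.1053  0.2   ] offset [49.79  0.79 19.04] ang [-0.08 -0.13 -0.09] | now [0.5012 0.4159 0.2084] t 14.7 F [0.5 0.8 0.7] op 0.0853 q [0.61 0.15 1.68 0.   1.31 2.33]
```

View pics/s9.png

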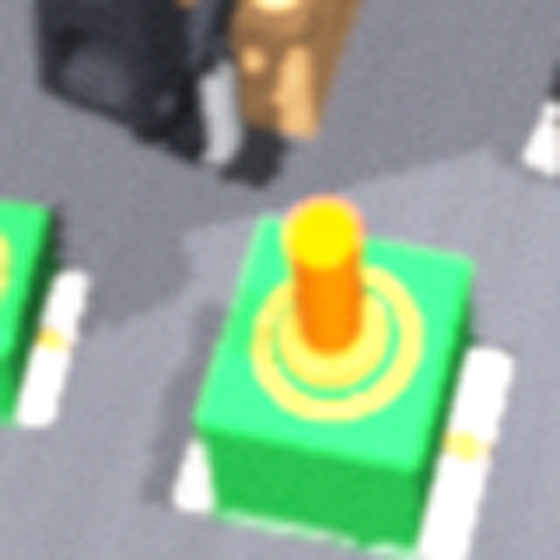

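Request:
move_arm(deltas=[{"offset": [1.5, 0, 0.6], "angular": [0, 0, 0]}, {"offset": [5, 0, 1.9], "angular": [0, 0, 0]}, {"offset": [9, 0, 3.4], "angular": [0, 0, 0]}, {"offset": [13, 0, 5], "angular": [0, 0, 0]}, {"offset": [17, 0, 6.5], "angular": [0, 0, 0]}, {"offset": [21, 0, 8], "angular": [0, 0, 0]}, {"offset": [25, 0, 9.6], "angular": [0, 0, 0]}, {"offset": [29, 0, 11.1], "angular": [0, 0, 0]}, {"offset": [33, 0, 12.6], "angular": [0, 0, 0]}, {"offset": [37, 0, 14.1], "angular": [0, 0, 0]}])

```text
time_s: 15.7
position: [0.5832, 0.026, 0.207]
tool_rot: [0.46, -0.46, 0.537, -0.537]
force: [0.4, -0.3, 0.1]
opening: 0.0853
```

Request:
move_arm(deltas=[{"offset": [3, 0, 1.2], "angular": [0, 0, 0]}, {"offset": [6, 0, 2.3], "angular": [0, 0, 0]}, {"offset": [8.5, 0, 3.3], "angular": [0, 0, 0]}, {"offset": [10.5, 0, 4], "angular": [0, 0, 0]}, {"offset": [12, 0, 4.6], "angular": [0, 0, 0]}, {"offset": [12.8, 0, 4.9], "angular": [0, 0, 0]}, {"offset": [12.8, 0, 4.9], "angular": [0, 0, 0]}, {"offset": [12.8, 0, 4.9], "angular": [0, 0, 0]}, {"offset": [12.8, 0, 4.9], "angular": [0, 0, 0]}, {"offset": [12.8, 0, 4.9], "angular": [0, 0, 0]}])

```text
time_s: 16.7
position: [0.612, -0.1072, 0.2069]
tool_rot: [0.461, -0.46, 0.537, -0.536]
force: [0.1, -0.2, 0.5]
opening: 0.0851
```

Run:
```python
from to import *
s=snapshot("side");t=snapshot("top")
P=penT(PEN,[(.02,-.128,.105)])[0]
to((P[0],P[1],.102),YAW)
W=penT(PEN,[(.02,-.128,.105),(.02,-.101,.105),(.02,-.139,.105),(.02,-.101,.125),(.02,-.117,.125),(.02,-.139,.125)])
crop(s,250,90,350,190,6,"pics/s10.png",proj(s,W)); crop(t,300,130,420,220,6,"pics/t10.png",proj(t,W))
```

```text
to [ 0.6134 -0.1053  0.102 ] offset [-0.21 10.5   0.1 ] ang [ 0.01 -0.1  -0.06] | now [ 0.6121 -0.1074  0.207 ] t 16.8 F [1.  0.5 0.3] op 0.0855 q [-0.26  0.09  1.75  0.    1.3   1.46]
```

View pics/s10.png

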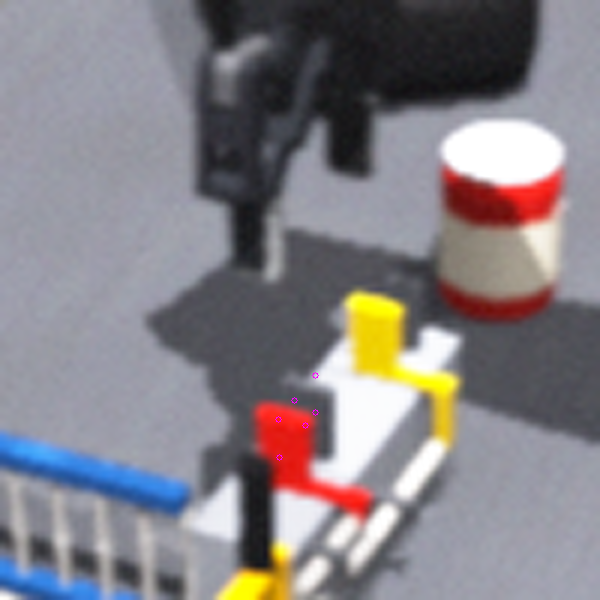

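View pics/t10.png

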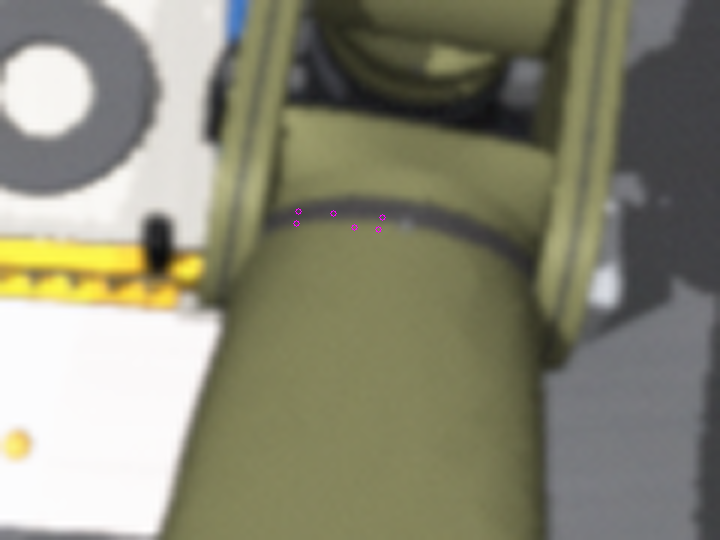

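Request:
move_arm(deltas=[{"offset": [-0.1, 1, 0.05], "angular": [0, 0, 0]}, {"offset": [-0.12, 2.5, 0.05], "angular": [0, 0, 0]}, {"offset": [-0.12, 4, 0.05], "angular": [0, 0, 0]}, {"offset": [-0.12, 5.5, 0.05], "angular": [0, 0, 0]}, {"offset": [-0.12, 7, 0.05], "angular": [0, 0, 0]}, {"offset": [-0.12, 8.3, 0.05], "angular": [0, 0, 0]}, {"offset": [-0.12, 9.4, 0.05], "angular": [0, 0, 0]}, {"offset": [-0.12, 10.1, 0.05], "angular": [0, 0, 0]}, {"offset": [-0.12, 10.4, 0.05], "angular": [0, 0, 0]}, {"offset": [-0.12, 10.4, 0.05], "angular": [0, 0, 0]}])

```text
time_s: 17.8
position: [0.6127, -0.1062, 0.1027]
tool_rot: [0.461, -0.46, 0.537, -0.536]
force: [1.1, 0.0, 1.1]
opening: 0.0853
```

Run:
```python
from to import *
s=snapshot("side")
P=penT(PEN,[(.02,-.128,.105)])[0]
to((P[0],P[1],.102),YAW)
crop(s,250,90,350,190,6,"pics/s11.png")
```

```text
to [ 0.6134 -0.1053  0.102 ] offset [-0.1   0.13  0.02] ang [-0.03 -0.1  -0.05] | now [ 0.613  -0.1063  0.1033] t 17.85 F [ 0.  -0.2  0.2] op 0.0853 q [-0.26  0.19  1.83  0.    1.13  1.46]
```

View pics/s11.png

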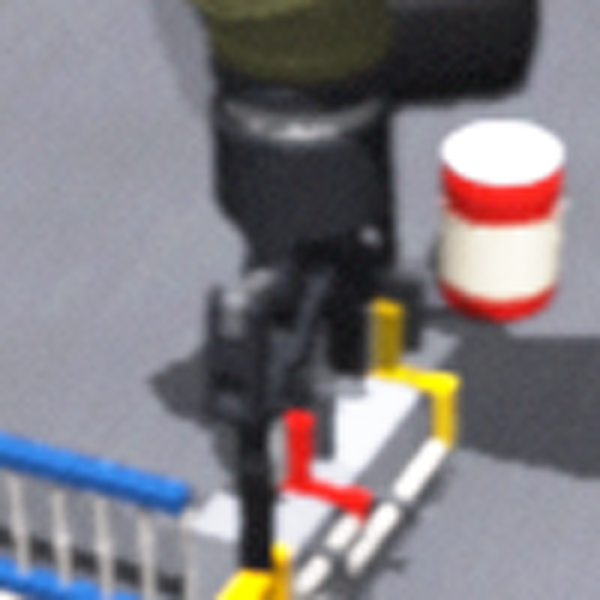

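Request:
move_arm(deltas=[{"offset": [0, 0, 0], "angular": [0, 0, 0]}, {"offset": [0, 0, 0], "angular": [0, 0, 0]}, {"offset": [0, 0, 0], "angular": [0, 0, 0]}, {"offset": [0, 0, 0], "angular": [0, 0, 0]}, {"offset": [0, 0, 0], "angular": [0, 0, 0]}, {"offset": [0, 0, 0], "angular": [0, 0, 0]}, {"offset": [0, 0, 0], "angular": [0, 0, 0]}, {"offset": [0, 0, 0], "angular": [0, 0, 0]}, {"offset": [0, 0, 0], "angular": [0, 0, 0]}, {"offset": [0, 0, 0], "angular": [0, 0, 0]}], claw=0.33)

```text
time_s: 18.85
position: [0.6142, -0.1047, 0.1049]
tool_rot: [0.462, -0.459, 0.537, -0.537]
force: [0.2, 5.7, 3.4]
opening: 0.0285
```

Request:
move_arm(deltas=[{"offset": [0, 0, 0], "angular": [0, 0, 0]}, {"offset": [0, 0, 0], "angular": [0, 0, 0]}, {"offset": [0, 0, 0], "angular": [0, 0, 0]}, {"offset": [0, 0, 0], "angular": [0, 0, 0]}, {"offset": [0, 0, 0], "angular": [0, 0, 0]}, {"offset": [0, 0, 0], "angular": [0, 0, 0]}, {"offset": [0, 0, 0], "angular": [0, 0, 0]}, {"offset": [0, 0, 0], "angular": [0, 0, 0]}, {"offset": [0, 0, 0], "angular": [0, 0, 0]}, {"offset": [0, 0, 0], "angular": [0, 0, 0]}], claw=0)

```text
time_s: 19.85
position: [0.6142, -0.1044, 0.1054]
tool_rot: [0.462, -0.459, 0.537, -0.536]
force: [-1.4, 6.1, 4.0]
opening: 0.0203
```

Run:
```python
from to import *
s=snapshot("side")
P=penT(PEN,[(.02,-.128,.105)])[0]
to((P[0],P[1],.102),YAW)
crop(s,250,90,350,190,6,"pics/s12.png")
```

```text
to [ 0.6134 -0.1053  0.102 ] offset [ 0.11  0.34 -0.07] ang [-0.16 -0.07 -0.24] | now [ 0.6142 -0.1043  0.1054] t 19.9 F [-1.8  5.6  3.3] op 0.0205 q [-0.26  0.18  1.82  0.    1.13  1.46]
```

View pics/s12.png

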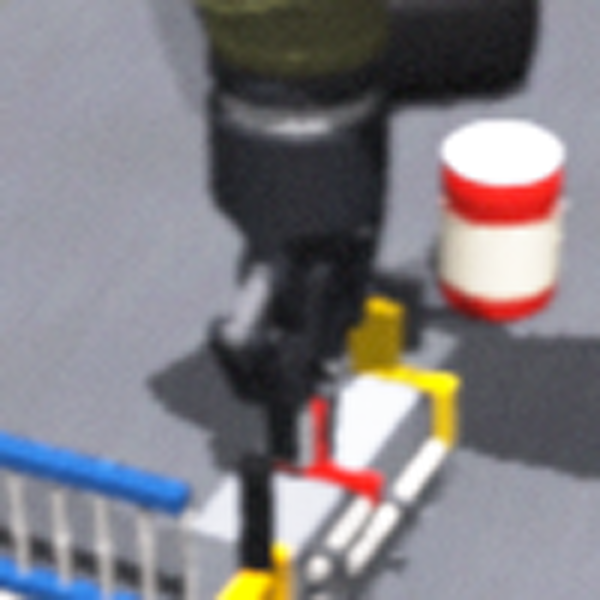

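Request:
move_arm(deltas=[{"offset": [0, 0, 0], "angular": [0, 0, 0]}, {"offset": [0, 0, 0], "angular": [0, 0, 0]}, {"offset": [0, 0, 0], "angular": [0, 0, 0]}, {"offset": [0, 0, 0], "angular": [0, 0, 0]}, {"offset": [0, 0, 0], "angular": [0, 0, 0]}, {"offset": [0, 0, 0], "angular": [0, 0, 0]}, {"offset": [0, 0, 0], "angular": [0, 0, 0]}, {"offset": [0, 0, 0], "angular": [0, 0, 0]}, {"offset": [0, -1, 0], "angular": [0, 0, 0]}, {"offset": [0, -2, 0], "angular": [0, 0, 0]}], claw=1)

```text
time_s: 20.9
position: [0.614, -0.1044, 0.1259]
tool_rot: [0.462, -0.459, 0.537, -0.536]
force: [-0.4, -0.7, 0.4]
opening: 0.0851
```

Run:
```python
from to import *
P=penT(PEN,[(.02,-.227,.105)])[0]
to((P[0],P[1],.19),YAW)
```

```text
to [ 0.5985 -0.2032  0.19  ] offset [ 9.97 -6.45 -0.02] ang [-0.13 -0.07 -0.24] | now [ 0.614  -0.1044  0.1259] t 20.9 F [-0.4 -0.7  0.4] op 0.0851 q [-0.26  0.16  1.81  0.    1.17  1.46]
```

Request:
move_arm(deltas=[{"offset": [0, -2, 0], "angular": [0, 0, 0]}, {"offset": [0, -4, 0], "angular": [0, 0, 0]}, {"offset": [0, -5.5, 0], "angular": [0, 0, 0]}, {"offset": [1.5, -6.4, 0], "angular": [-0.1, 0, -0.2]}, {"offset": [4, -6.4, 0], "angular": [-0.1, 0, -0.2]}, {"offset": [6.5, -6.4, 0], "angular": [-0.1, 0, -0.2]}, {"offset": [8.5, -6.4, 0], "angular": [-0.1, 0, -0.2]}, {"offset": [9.6, -6.4, 0], "angular": [-0.1, 0, -0.2]}, {"offset": [9.95, -6.4, 0], "angular": [-0.1, 0, -0.2]}, {"offset": [9.95, -6.4, 0], "angular": [-0.1, 0, -0.2]}])

```text
time_s: 21.9
position: [0.5986, -0.2033, 0.1893]
tool_rot: [0.461, -0.46, 0.537, -0.537]
force: [0.1, 0.8, -0.9]
opening: 0.0854
```

Run:
```python
from to import *
s=snapshot("side")
P=penT(PEN,[(.02,-.227,.105)])[0]
to((P[0],P[1],.103),YAW)
crop(s,250,90,350,190,6,"pics/s13.png")
```

```text
to [ 0.5985 -0.2032  0.103 ] offset [ 0.05  8.64 -0.02] ang [-0.01 -0.07 -0.06] | now [ 0.5987 -0.2028  0.1894] t 21.95 F [-0.1 -0.5 -0.1] op 0.0851 q [-0.41  0.12  1.74  0.    1.28  1.31]
```

View pics/s13.png

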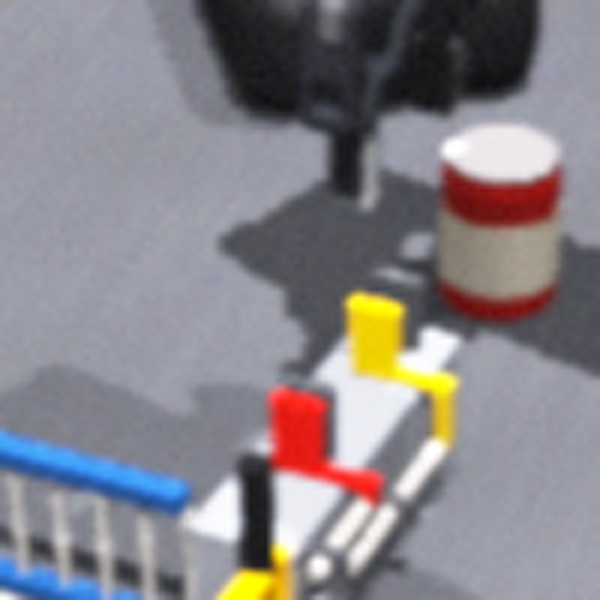

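Request:
move_arm(deltas=[{"offset": [0, 1, 0], "angular": [0, 0, 0]}, {"offset": [0, 2.2, 0], "angular": [0, 0, 0]}, {"offset": [0, 3.5, 0], "angular": [0, 0, 0]}, {"offset": [0, 5, 0], "angular": [0, 0, 0]}, {"offset": [0, 6.3, 0], "angular": [0, 0, 0]}, {"offset": [0, 7.4, 0], "angular": [0, 0, 0]}, {"offset": [0, 8.2, 0], "angular": [0, 0, 0]}, {"offset": [0, 8.6, 0], "angular": [0, 0, 0]}, {"offset": [0, 8.6, 0], "angular": [0, 0, 0]}, {"offset": [0, 8.6, 0], "angular": [0, 0, 0]}])

```text
time_s: 22.95
position: [0.5992, -0.2029, 0.1039]
tool_rot: [-0.461, 0.46, -0.536, 0.537]
force: [-0.2, -0.4, -0.2]
opening: 0.0855
```

Request:
move_arm(deltas=[{"offset": [0, 0, 0], "angular": [0, 0, 0]}, {"offset": [0, 0, 0], "angular": [0, 0, 0]}, {"offset": [0, 0, 0], "angular": [0, 0, 0]}, {"offset": [0, 0, 0], "angular": [0, 0, 0]}, {"offset": [0, 0, 0], "angular": [0, 0, 0]}, {"offset": [0, 0, 0], "angular": [0, 0, 0]}, {"offset": [0, 0, 0], "angular": [0, 0, 0]}, {"offset": [0, 0, 0], "angular": [0, 0, 0]}, {"offset": [0, 0, 0], "angular": [0, 0, 0]}, {"offset": [0, 0, 0], "angular": [0, 0, 0]}], claw=0.33)

```text
time_s: 23.95
position: [0.6001, -0.2014, 0.1052]
tool_rot: [0.462, -0.459, 0.537, -0.536]
force: [-1.0, 5.5, 3.1]
opening: 0.0282
```

Request:
move_arm(deltas=[{"offset": [0, 0, 0], "angular": [0, 0, 0]}, {"offset": [0, 0, 0], "angular": [0, 0, 0]}, {"offset": [0, 0, 0], "angular": [0, 0, 0]}, {"offset": [0, 0, 0], "angular": [0, 0, 0]}, {"offset": [0, 0, 0], "angular": [0, 0, 0]}, {"offset": [0, 0, 0], "angular": [0, 0, 0]}, {"offset": [0, 0, 0], "angular": [0, 0, 0]}, {"offset": [0, 0, 0], "angular": [0, 0, 0]}, {"offset": [0, 0, 0], "angular": [0, 0, 0]}, {"offset": [0, 0, 0], "angular": [0, 0, 0]}], claw=0)

```text
time_s: 24.95
position: [0.5998, -0.2032, 0.1056]
tool_rot: [-0.461, 0.46, -0.536, 0.537]
force: [-0.2, -5.1, 0.6]
opening: 0.0208
```

Run:
```python
from to import *
s=snapshot("side")
P=penT(PEN,[(.02,-.227,.105)])[0]
to((P[0],P[1],.103),YAW)
crop(s,250,90,350,190,6,"pics/s14.png")
```

```text
to [ 0.5985 -0.2032  0.103 ] offset [ 0.02  0.26 -0.13] ang [-0.18 -0.02 -0.  ] | now [ 0.5998 -0.2031  0.1056] t 25.0 F [-2.2 -5.2  0.2] op 0.0207 q [-0.41  0.2   1.8   0.    1.13  1.31]
```

View pics/s14.png

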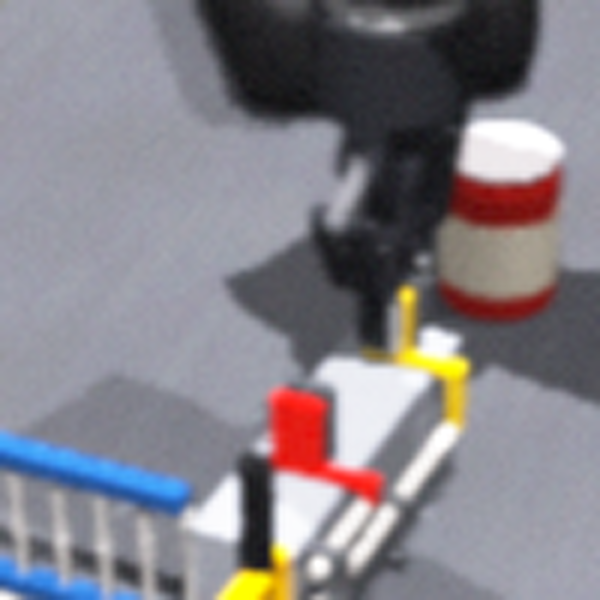

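Request:
move_arm(deltas=[{"offset": [0, 0, 0], "angular": [0, 0, 0]}, {"offset": [0, 0, 0], "angular": [0, 0, 0]}, {"offset": [0, 0, 0], "angular": [0, 0, 0]}, {"offset": [0, 0, 0], "angular": [0, 0, 0]}, {"offset": [0, 0, 0], "angular": [0, 0, 0]}, {"offset": [0, 0, 0], "angular": [0, 0, 0]}, {"offset": [0, 0, 0], "angular": [0, 0, 0]}, {"offset": [0, -1, 0], "angular": [0, 0, 0]}, {"offset": [0, -2.5, 0], "angular": [0, 0, 0]}, {"offset": [0, -4.5, 0], "angular": [0, 0, 0]}], claw=1)

```text
time_s: 26.0
position: [0.5995, -0.203, 0.1515]
tool_rot: [-0.461, 0.46, -0.536, 0.537]
force: [0.2, -0.3, -0.2]
opening: 0.0855
```

Request:
move_arm(deltas=[{"offset": [0, -2, 0], "angular": [0, 0, 0]}, {"offset": [0, -4, 0], "angular": [0, 0, 0]}, {"offset": [-1, -5.2, 0], "angular": [0, 0, 0]}, {"offset": [-3, -5.2, 0], "angular": [0, 0, 0]}, {"offset": [-5, -5.2, 0], "angular": [0, 0, 0]}, {"offset": [-8, -5.2, 0], "angular": [0, 0, 0]}, {"offset": [-11, -5.2, -0.5], "angular": [0, 0, 0]}, {"offset": [-14, -5.2, -1], "angular": [0, 0, 0]}, {"offset": [-16.5, -5.2, -1.5], "angular": [0, 0, 0]}, {"offset": [-18, -5.2, -2], "angular": [0, 0, 0]}])

```text
time_s: 27.0
position: [0.6066, -0.0197, 0.2042]
tool_rot: [-0.462, 0.46, -0.535, 0.537]
force: [0.2, -1.5, -0.1]
opening: 0.0856
```

Run:
```python
from to import *
s=snapshot("side");t=snapshot("top")
P=penT(PEN,[(0,-.039,.1225)])[0]
to((P[0],P[1],.118),YAW)
W=penT(PEN,[(0,-.039,.15),(0,-.039,.1225),(0,-.039,.095)])
crop(s,230,90,350,210,5,"pics/s15.png",proj(s,W)); crop(t,300,100,420,220,5,"pics/t15.png",proj(t,W))
```

```text
to [ 0.607  -0.0143  0.118 ] offset [-0.58  8.6  -0.05] ang [-0.15  0.14 -0.02] | now [ 0.6064 -0.0202  0.204 ] t 27.1 F [0.1 0.1 0.5] op 0.0856 q [-0.12  0.05  1.79  0.    1.29  1.6 ]
```

View pics/s15.png

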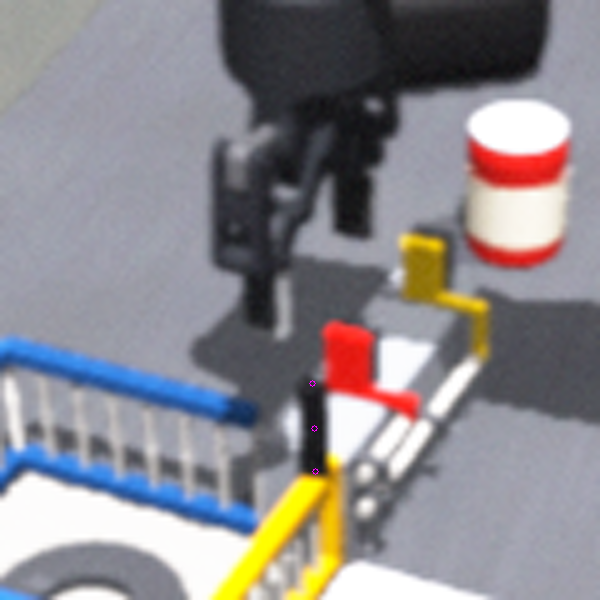

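View pics/t15.png

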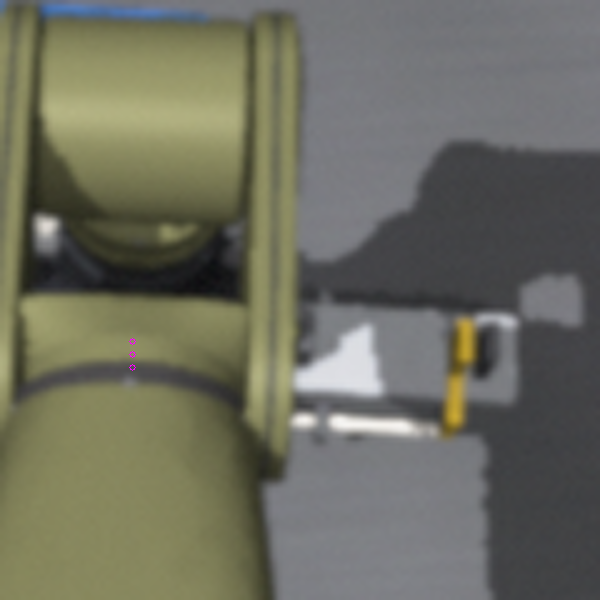

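Request:
move_arm(deltas=[{"offset": [-0.3, 1, 0], "angular": [0, 0, 0]}, {"offset": [-0.55, 2, -0.05], "angular": [-0.1, 0.1, 0]}, {"offset": [-0.55, 3.2, -0.05], "angular": [-0.1, 0.1, 0]}, {"offset": [-0.55, 4.5, -0.05], "angular": [-0.1, 0.1, 0]}, {"offset": [-0.55, 5.8, -0.05], "angular": [-0.1, 0.1, 0]}, {"offset": [-0.55, 7, -0.05], "angular": [-0.1, 0.1, 0]}, {"offset": [-0.55, 8, -0.05], "angular": [-0.1, 0.1, 0]}, {"offset": [-0.55, 8.6, -0.05], "angular": [-0.1, 0.1, 0]}, {"offset": [-0.55, 8.6, -0.05], "angular": [-0.1, 0.1, 0]}, {"offset": [-0.55, 8.6, -0.05], "angular": [-0.1, 0.1, 0]}])

```text
time_s: 28.1
position: [0.6073, -0.0146, 0.1183]
tool_rot: [-0.461, 0.461, -0.536, 0.536]
force: [-0.1, 1.3, -0.1]
opening: 0.0851
```

Request:
move_arm(deltas=[{"offset": [0, 0, 0], "angular": [0, 0, 0]}, {"offset": [0, 0, 0], "angular": [0, 0, 0]}, {"offset": [0, 0, 0], "angular": [0, 0, 0]}, {"offset": [0, 0, 0], "angular": [0, 0, 0]}, {"offset": [0, 0, 0], "angular": [0, 0, 0]}, {"offset": [0, 0, 0], "angular": [0, 0, 0]}, {"offset": [0, 0, 0], "angular": [0, 0, 0]}, {"offset": [0, 0, 0], "angular": [0, 0, 0]}, {"offset": [0, 0, 0], "angular": [0, 0, 0]}, {"offset": [0, 0, 0], "angular": [0, 0, 0]}], claw=0)

```text
time_s: 29.1
position: [0.6075, -0.0141, 0.1186]
tool_rot: [-0.462, 0.46, -0.536, 0.536]
force: [-0.0, 5.4, 2.2]
opening: 0.0144
```

Run:
```python
from to import *
s=snapshot("side")
P=penT(PEN,[(0,-.039,.1225)])[0]
to((P[0],P[1],.118),YAW)
crop(s,230,90,350,210,5,"pics/s16.png")
```

```text
to [ 0.607  -0.0143  0.118 ] offset [ 0.03  0.07 -0.05] ang [-0.11  0.04 -0.09] | now [ 0.6076 -0.0141  0.1187] t 29.15 F [0.3 6.3 2.4] op 0.0143 q [-0.11  0.14  1.85  0.    1.15  1.61]
```

View pics/s16.png

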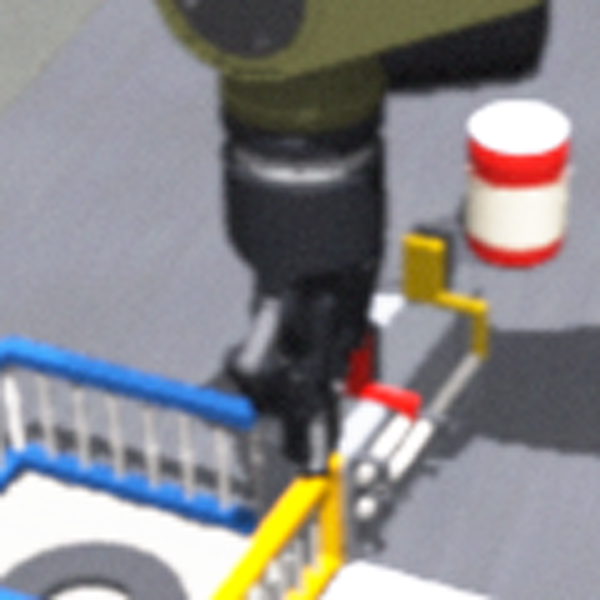

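Request:
move_arm(deltas=[{"offset": [0, 0, -0.65], "angular": [0, 0, 0]}, {"offset": [-0.07, 0, -1.3], "angular": [0, 0, 0]}, {"offset": [-0.15, 0, -1.94], "angular": [0, 0, 0]}, {"offset": [-0.26, 0, -2.58], "angular": [0, 0, 0]}, {"offset": [-0.4, 0, -3.22], "angular": [0, 0, 0]}, {"offset": [-0.58, 0, -3.84], "angular": [0, 0, 0]}, {"offset": [-0.79, 0, -4.46], "angular": [0, 0, 0]}, {"offset": [-1.03, 0, -5.06], "angular": [0, 0, 0]}, {"offset": [-1.29, 0, -5.65], "angular": [0, 0, 0]}, {"offset": [-1.59, 0, -6.23], "angular": [0, 0, 0]}])

```text
time_s: 30.15
position: [0.5472, 0.0096, 0.1187]
tool_rot: [-0.461, 0.462, -0.535, 0.537]
force: [-1.2, -6.5, 3.3]
opening: 0.0144
```

```bash
cat > arc.py <<'E'
from to import *
P0=np.array([.6076,-.0141,.1187]); 
c,s_=np.cos(PEN[2]),np.sin(PEN[2]); ex=np.array([c,s_,0]);ey=np.array([-s_,c,0])
H=P0+.13*ey
def arc(q): return H+.13*(-np.sin(q)*ex-np.cos(q)*ey)
def pr(qs):
    s=state(); d=s["position"]-H; print("q now",np.arctan2(-d@ex,-d@ey).round(3),"r",np.hypot(d@ex,d@ey).round(4),"z",s["position"][2].round(4),"F",s["force"].round(1),"op",s["opening"].round(4),"t",s["time_s"],"T",s["wrist_torque"].round(2))
    w=None
    Rm=rot(s["tool_rot"])
    for q in qs: print(round(q,3),(Rm.inv().apply(arc(q)-s["position"])*100).round(2))
E
python3 - <<'E'
from arc import *
s=snapshot("side")
crop(s,200,130,350,260,5,"pics/s17.png")
pr(np.arange(.5,1.05,.05))
E
```

```text
Traceback (most recent call last):
  File "arc.py", line 7, in pr
    s=state(); d=s["position"]-H; print("q now",np.arctan2(-d@ex,-d@ey).round(3),"r",np.hypot(d@ex,d@ey).round(4),"z",s["position"][2].round(4),"F",s["force"].round(1),"op",s["opening"].round(4),"t",s["time_s"],"T",s["wrist_torque"].round(2))
                                                                                                                                                                             ^^^^^^^^^^^^^^^^^^
AttributeError: 'float' object has no attribute 'round'
```

View pics/s17.png

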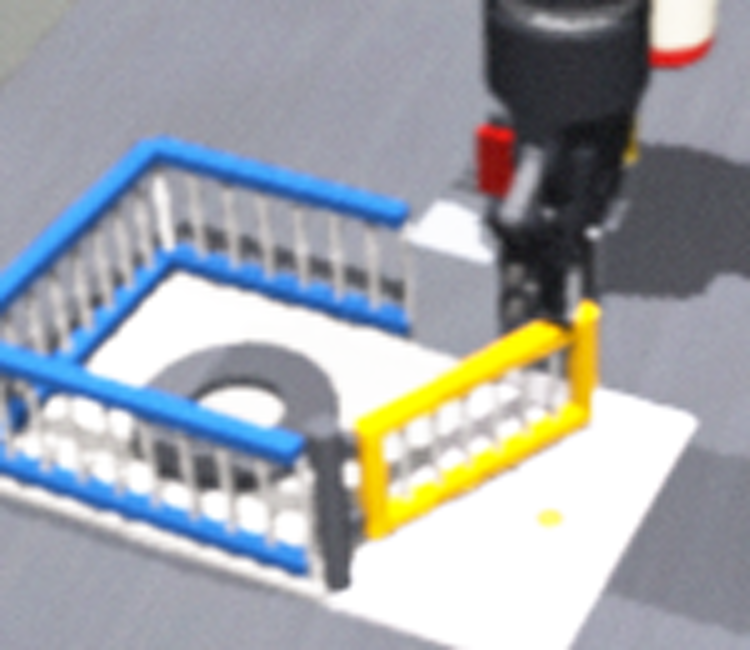

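Gate is opening, free end now at about crop (585,320), post still between the pads.

```bash
sed -i 's/s\["opening"\].round(4)/round(float(s["opening"]),4)/' arc.py
python3 - <<'E'
from arc import *
pr(np.arange(.5,1.05,.05))
E
```

```text
q now 0.507 r 0.1319 z 0.1187 F [-2.9 -7.2  2.1] op 0.0143 t 30.2 T [-0.96  0.3  -0.15]
0.5 [-0.12 -0.    0.17]
0.55 [-0.44 -0.   -0.39]
0.6 [-0.8  -0.   -0.93]
0.65 [-1.18 -0.   -1.46]
0.7 [-1.58 -0.   -1.97]
0.75 [-2.02 -0.   -2.45]
0.8 [-2.47 -0.   -2.92]
0.85 [-2.95 -0.01 -3.36]
0.9 [-3.45 -0.01 -3.77]
0.95 [-3.97 -0.01 -4.16]
1.0 [-4.51 -0.01 -4.53]
```

Run:
```python
from arc import *
P1=state()["position"]; m=(P0+P1)[:2]/2; d=(P1-P0)[:2]; L=np.linalg.norm(d); n=np.array([d[1],-d[0]])/L; h=np.sqrt(.13**2-L*L/4)
for c_ in(m+n*h,m-n*h): print(c_, "old",H, "yaw of shut gate dir",np.degrees(np.arctan2(*(c_-P0[:2])[::-1]))-90)
print(np.degrees(PEN[2]))
```

```text
[0.62338406 0.11493822] old [0.62715396 0.11442098 0.1187    ] yaw of shut gate dir -6.973822383133566
[ 0.53071508 -0.11892704] old [0.62715396 0.11442098 0.1187    ] yaw of shut gate dir -216.2580170768926
-8.650980968257356
```

```bash
sed -i 's/^H=.*/H=np.array([.625,.1145,.1187])/' arc.py
python3 - <<'E'
from arc import *
pr(np.arange(.5,1.1,.05))
E
```

```text
q now 0.494 r 0.1306 z 0.1187 F [-2.9 -7.2  2.1] op 0.0143 t 30.2 T [-0.96  0.3  -0.15]
0.5 [-0.09 -0.   -0.04]
0.55 [-0.42 -0.   -0.6 ]
0.6 [-0.77 -0.   -1.15]
0.65 [-1.15 -0.   -1.68]
0.7 [-1.56 -0.   -2.18]
0.75 [-1.99 -0.   -2.67]
0.8 [-2.45 -0.   -3.13]
0.85 [-2.93 -0.01 -3.57]
0.9 [-3.42 -0.01 -3.99]
0.95 [-3.94 -0.01 -4.38]
1.0 [-4.48 -0.01 -4.74]
1.05 [-5.04 -0.01 -5.08]
1.1 [-5.61 -0.01 -5.39]
```

Request:
move_arm(deltas=[{"offset": [-0.4, 0, -0.6], "angular": [0, 0, 0]}, {"offset": [-0.75, 0, -1.15], "angular": [0, 0, 0]}, {"offset": [-1.15, 0, -1.68], "angular": [0, 0, 0]}, {"offset": [-1.55, 0, -2.18], "angular": [0, 0, 0]}, {"offset": [-2, 0, -2.67], "angular": [0, 0, 0]}, {"offset": [-2.45, 0, -3.13], "angular": [0, 0, 0]}, {"offset": [-2.93, 0, -3.57], "angular": [0, 0, 0]}, {"offset": [-3.42, 0, -3.99], "angular": [0, 0, 0]}, {"offset": [-3.94, 0, -4.38], "angular": [0, 0, 0]}, {"offset": [-4.48, 0, -4.74], "angular": [0, 0, 0]}])

```text
time_s: 31.2
position: [0.5025, 0.0591, 0.1186]
tool_rot: [0.456, -0.466, 0.537, -0.536]
force: [-13.5, -14.7, 11.6]
opening: 0.0146
```

Run:
```python
from arc import *
s=snapshot("side")
crop(s,200,130,350,260,5,"pics/s18.png")
pr(np.arange(1.0,1.6,.05))
```

```text
q now 1.0 r 0.1345 z 0.1186 F [-14.8 -14.   12.4] op 0.0145 t 31.25 T [-1.9   1.88 -0.67]
1.0 [-0.24 -0.02  0.38]
1.05 [-0.8  -0.02  0.04]
1.1 [-1.37 -0.02 -0.27]
1.15 [-1.96 -0.02 -0.55]
1.2 [-2.56 -0.03 -0.8 ]
1.25 [-3.17 -0.03 -1.02]
1.3 [-3.79 -0.03 -1.21]
1.35 [-4.42 -0.04 -1.36]
1.4 [-5.06 -0.04 -1.49]
1.45 [-5.7  -0.05 -1.58]
1.5 [-6.35 -0.05 -1.64]
1.55 [-7.   -0.06 -1.67]
1.6 [-7.65 -0.07 -1.67]
```

View pics/s18.png

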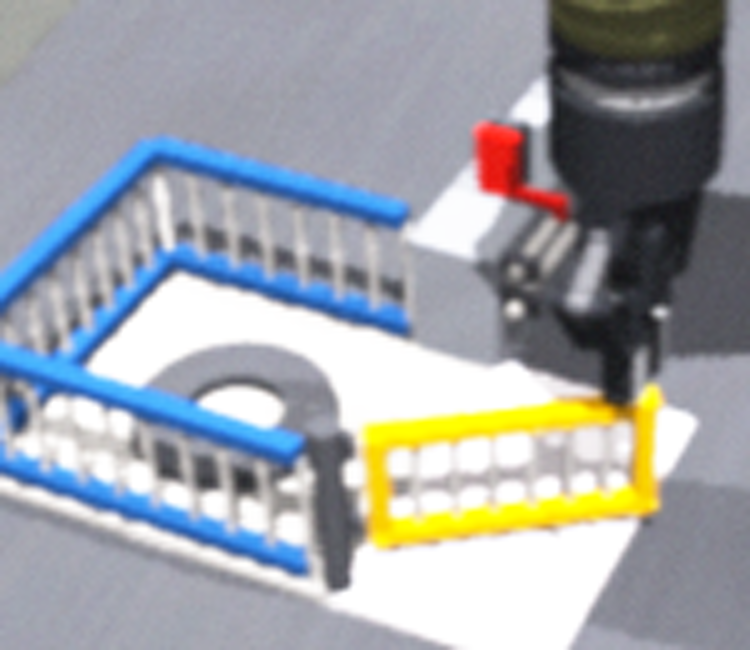

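Run:
```python
from h import *
P=np.array([(.6076,-.0141),(.5472,.0096),(.5025,.0591)])
A=np.c_[2*P,np.ones(3)];x=np.linalg.solve(A,(P**2).sum(1));print(x[:2],np.sqrt(x[2]+x[:2]@x[:2]))
# two-param fit with r=.13
r=least_squares(lambda h:np.hypot(*(P-h).T)-.13,[.625,.1145]);print(r.x,r.fun)
from bench import *
s=state();print(rot(s["tool_rot"]).as_matrix().round(4)); import pickle
a,b=pickle.load(open("s0.pkl","rb"))
# hinge visual: gate end near hinge, image
for X,Y,z in [(368,428,.095),(645,395,.095),(625,410,.095)]: print(onz(a,((X+.5)/5-.5+200,(Y+.5)/5-.5+130),z))
```

```text
[0.6284815  0.12793238] 0.14355916823060094
[0.62010103 0.11592824] [ 0.00062778 -0.00108044  0.00061183]
[[-0.1495 -0.0112  0.9887]
 [-0.9887 -0.0075 -0.1496]
 [ 0.0091 -0.9999 -0.01  ]]
[0.61519956 0.10999344 0.095     ]
[0.49657584 0.05358123 0.095     ]
[0.50315897 0.06634742 0.095     ]
```

```bash
sed -i 's/^H=.*/H=np.array([.620,.116,.1187])/' arc.py
python3 - <<'E'
from arc import *
pr(np.arange(1.0,1.62,.05)); to(arc(1.3),YAW)
E
```

```text
q now 0.974 r 0.1306 z 0.1186 F [-14.8 -14.   12.4] op 0.0145 t 31.25 T [-1.9   1.88 -0.67]
1.0 [-0.31 -0.01 -0.14]
1.05 [-0.87 -0.02 -0.47]
1.1 [-1.44 -0.02 -0.78]
1.15 [-2.03 -0.02 -1.06]
1.2 [-2.63 -0.02 -1.31]
1.25 [-3.24 -0.03 -1.53]
1.3 [-3.86 -0.03 -1.72]
1.35 [-4.49 -0.03 -1.88]
1.4 [-5.13 -0.04 -2.01]
1.45 [-5.77 -0.04 -2.1 ]
1.5 [-6.42 -0.05 -2.16]
1.55 [-7.07 -0.05 -2.19]
1.6 [-7.72 -0.06 -2.19]
to [0.4909 0.1005 0.1187] offset [-3.86 -0.03 -1.72] ang [0.57 0.05 0.52] | now [0.5022 0.0597 0.1186] t 31.25 F [-14.8 -14.   12.4] op 0.0145 q [ 0.02 -0.08  2.07 -0.01  1.16  1.74]
```

Request:
move_arm(deltas=[{"offset": [-0.3, 0, -0.15], "angular": [0.1, 0, 0.1]}, {"offset": [-0.6, 0, -0.3], "angular": [0.2, 0, 0.2]}, {"offset": [-1, 0, -0.55], "angular": [0.3, 0, 0.3]}, {"offset": [-1.44, 0, -0.78], "angular": [0.4, 0, 0.4]}, {"offset": [-1.75, 0, -0.93], "angular": [0.5, 0, 0.5]}, {"offset": [-2.03, 0, -1.06], "angular": [0.5, 0, 0.5]}, {"offset": [-2.63, 0, -1.31], "angular": [0.5, 0, 0.5]}, {"offset": [-3.24, 0, -1.53], "angular": [0.5, 0, 0.5]}, {"offset": [-3.86, 0, -1.72], "angular": [0.5, 0, 0.5]}, {"offset": [-3.86, 0, -1.72], "angular": [0.5, 0, 0.5]}])

```text
time_s: 32.25
position: [0.4879, 0.1002, 0.1186]
tool_rot: [0.458, -0.464, 0.537, -0.535]
force: [-12.4, -6.5, 12.1]
opening: 0.0147
```

Run:
```python
from arc import *
s=snapshot("side");t=snapshot("top")
crop(s,200,130,350,260,5,"pics/s19.png"); crop(t,255,90,375,210,5,"pics/t19.png")
pr(np.arange(1.3,1.62,.05)); to(arc(1.5),YAW)
```

```text
q now 1.299 r 0.133 z 0.1186 F [-11.6  -7.   12.6] op 0.0147 t 32.35 T [-1.07  1.64 -0.49]
1.3 [-0.1  -0.02  0.29]
1.35 [-0.73 -0.02  0.13]
1.4 [-1.37 -0.02  0.  ]
1.45 [-2.01 -0.02 -0.09]
1.5 [-2.66 -0.02 -0.15]
1.55 [-3.31 -0.03 -0.18]
1.6 [-3.96 -0.03 -0.18]
to [0.4904 0.1264 0.1187] offset [-2.66 -0.02 -0.15] ang [0.52 0.07 0.24] | now [0.4879 0.0999 0.1186] t 32.35 F [-11.6  -7.   12.6] op 0.0147 q [ 0.1  -0.1   2.09 -0.    1.16  1.82]
```

View pics/s19.png

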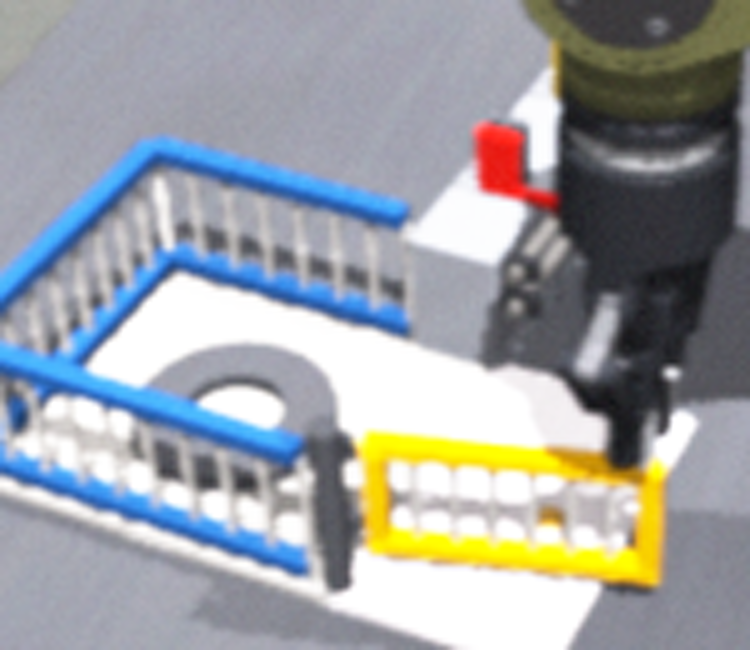

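View pics/t19.png

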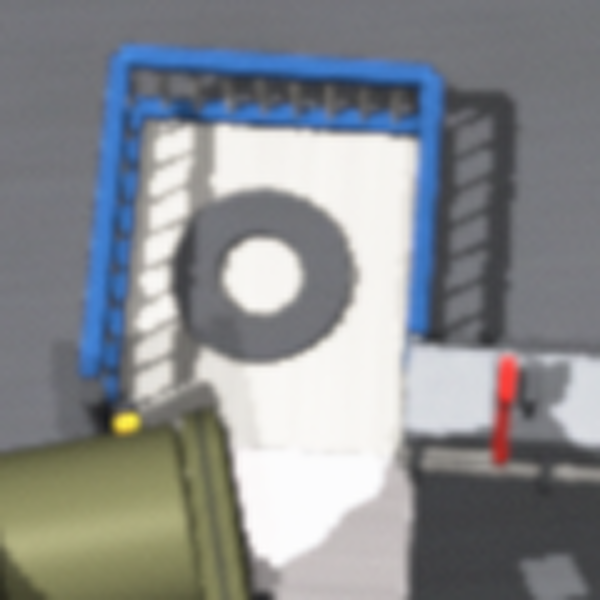

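Request:
move_arm(deltas=[{"offset": [-0.3, 0, -0.1], "angular": [0, 0, 0]}, {"offset": [-0.6, 0, -0.18], "angular": [0.1, 0, 0]}, {"offset": [-1, 0, -0.26], "angular": [0.2, 0, 0.1]}, {"offset": [-1.4, 0, -0.33], "angular": [0.3, 0, 0.1]}, {"offset": [-1.8, 0, -0.37], "angular": [0.4, 0, 0.2]}, {"offset": [-2.2, 0, -0.4], "angular": [0.4, 0, 0.2]}, {"offset": [-2.55, 0, -0.42], "angular": [0.4, 0, 0.2]}, {"offset": [-2.8, 0, -0.43], "angular": [0.4, 0, 0.2]}, {"offset": [-3, 0, -0.44], "angular": [0.4, 0, 0.2]}, {"offset": [-3, 0, -0.44], "angular": [0.4, 0, 0.2]}])

```text
time_s: 33.35
position: [0.486, 0.1301, 0.1186]
tool_rot: [0.458, -0.464, 0.537, -0.535]
force: [-8.0, -6.4, 8.5]
opening: 0.0145
```

Run:
```python
from arc import *
s=snapshot("side");t=snapshot("top")
crop(s,250,190,350,270,8,"pics/s20.png"); crop(t,255,90,375,210,5,"pics/t20.png"); cv2.imwrite("pics/t20f.png",t["frame"][:,:,::-1]); cv2.imwrite("pics/s20f.png",s["frame"][:,:,::-1])
pr(np.arange(1.3,1.62,.05)); to(arc(1.5),YAW)
```

```text
q now 1.524 r 0.1347 z 0.1186 F [-7.1 -6.1  8.7] op 0.0141 t 33.45 T [-0.84  1.1  -0.6 ]
1.3 [ 2.85 -0.01  0.93]
1.35 [ 2.22 -0.01  0.77]
1.4 [ 1.58 -0.01  0.65]
1.45 [ 0.94 -0.01  0.55]
1.5 [ 0.29 -0.01  0.49]
1.55 [-0.35 -0.02  0.46]
1.6 [-1.   -0.02  0.46]
to [0.4904 0.1264 0.1187] offset [ 0.29 -0.01  0.49] ang [0.44 0.04 0.17] | now [0.486  0.1301 0.1186] t 33.45 F [-7.1 -6.1  8.7] op 0.0141 q [ 0.16 -0.09  2.08 -0.    1.16  1.88]
```

View pics/s20.png

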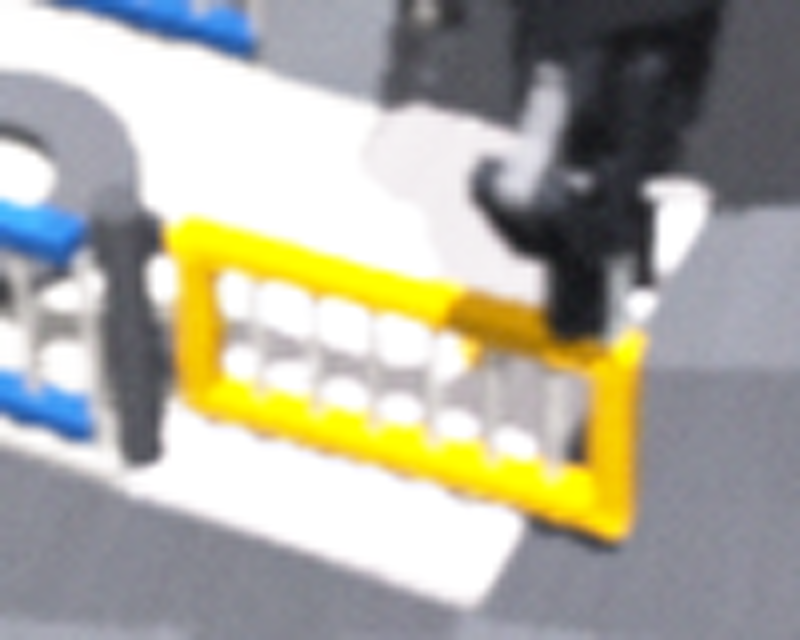

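View pics/t20f.png

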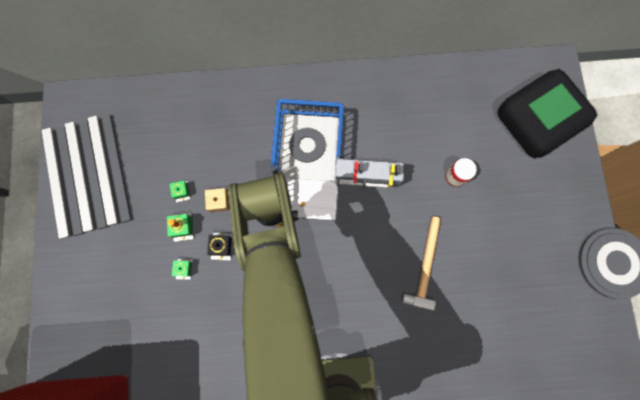

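View pics/s20f.png

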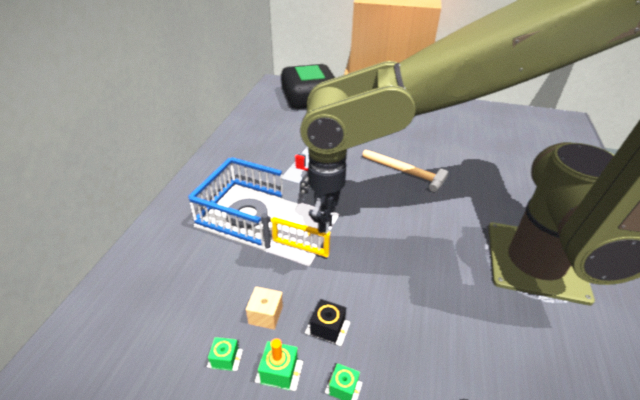

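Run:
```python
from arc import *
import pickle
a,b=pickle.load(open("s0.pkl","rb"))
g=lambda X,Y,z:onz(a,((X+.5)/8-.5+250,(Y+.5)/8-.5+190),z)
def ang(p,q,z):
    d=g(*q,z)-g(*p,z); v=np.array([-d@ex,-d@ey]); print(g(*p,z).round(4),g(*q,z).round(4),np.linalg.norm(d).round(4),"q",np.arctan2(v[0],v[1]).round(3))
ang((168,232),(600,355),.095)   # lower-left edge of top face
ang((205,220),(645,335),.095)
ang((130,485),(470,605),.008)   # apron left edge
for q in(1.4,1.5,1.57):
    Hh=penT(PEN,[(0,.09,.095)])[0]; e=Hh+.152*(-np.sin(q)*ex-np.cos(q)*ey); u=proj(a,[Hh,e]); print(q,((u-[250,190]+.5)*8).round())
```

```text
[0.6172 0.1223 0.095 ] [0.4855 0.1376 0.095 ] 0.1326 q 1.535
[0.6087 0.1148 0.095 ] [0.4753 0.1267 0.095 ] 0.1339 q 1.509
[0.6274 0.1438 0.008 ] [0.5164 0.1618 0.008 ] 0.1125 q 1.581
1.4 [[149. 206.]
 [662. 296.]]
1.5 [[149. 206.]
 [648. 332.]]
1.57 [[149. 206.]
 [635. 358.]]
```

Run:
```python
from arc import *
s=snapshot("side")
st=state();m=rot(st["tool_rot"]).as_matrix();p=st["position"]
pts=[p+m[:,0]*k+m[:,1]*.011+m[:,2]*z for k in(-.008,-.02) for z in(-.011,.011)]
print(((proj(s,pts)-[280,200]+.5)*11).round())
u=proj(s,[p-[0,0,.0236],p,p+[0,0,.03]]);print(((u-[280,200]+.5)*11).round())
crop(s,280,200,345,252,11,"pics/s21.png",proj(s,pts)); print(st["force"].round(1),st["time_s"],st["opening"])
for l in["gate","gate_post"]:
    print(l,[(round(d["confidence"],2),d["rect"]) for d in cut_out("side",l)][:3])
```

```text
[[540. 349.]
 [438. 318.]
 [517. 389.]
 [414. 357.]]
[[502. 352.]
 [505. 268.]
 [508. 157.]]
[-7.6 -6.   9.3] 33.5 0.014173621293489811
gate [(0.8, [268.1, 214.9, 328.8, 254.5])]
gate_post [(0.59, [267.5, 214.8, 332.0, 255.7])]
```

View pics/s21.png

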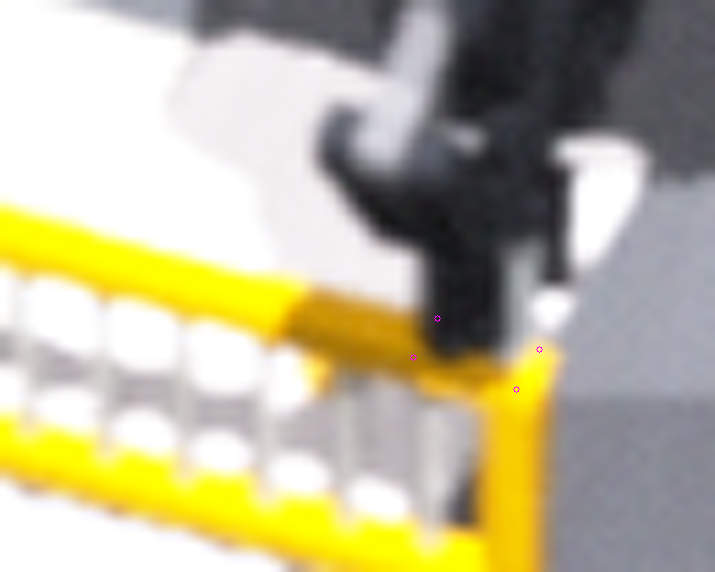

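Request:
move_arm(deltas=[{"offset": [0, 0, 0], "angular": [0, 0, 0]}, {"offset": [0, 0, 0], "angular": [0, 0, 0]}, {"offset": [-0.1, 0, 0], "angular": [0, 0, 0]}, {"offset": [-0.2, 0, 0], "angular": [0, 0, 0]}, {"offset": [-0.3, 0, 0], "angular": [0.2, 0, 0.1]}, {"offset": [-0.4, 0, 0], "angular": [0.4, 0, 0.2]}, {"offset": [-0.5, 0, 0], "angular": [0.4, 0, 0.2]}, {"offset": [-0.5, 0, 0], "angular": [0.4, 0, 0.2]}, {"offset": [-0.5, 0, 0], "angular": [0.4, 0, 0.2]}, {"offset": [-0.5, 0, 0], "angular": [0.4, 0, 0.2]}], claw=0.26)

```text
time_s: 34.6
position: [0.4868, 0.135, 0.1185]
tool_rot: [0.461, -0.461, 0.536, -0.536]
force: [-1.3, -2.1, -1.5]
opening: 0.0223
```

Run:
```python
from arc import *
s=snapshot("side");pr([1.5,1.57])
p=state()["position"]
crop(s,280,200,345,252,11,"pics/s22.png")
u=proj(s,[p-[0,0,.0236],p,p+[0,0,.03]]);print(((u-[280,200]+.5)*11).round())
to(p,YAW)
```

```text
q now 1.561 r 0.1345 z 0.1185 F [-1.3 -2.2 -1.7] op 0.0224 t 34.65 T [-0.37  0.22 -0.05]
1.5 [ 0.79 -0.02  0.48]
1.57 [-0.12 -0.02  0.45]
[[492. 369.]
 [495. 284.]
 [498. 173.]]
to [0.4869 0.1349 0.1185] offset [0. 0. 0.] ang [ 0.03  0.03 -0.04] | now [0.4869 0.1349 0.1185] t 34.65 F [-1.3 -2.2 -1.7] op 0.0224 q [ 0.16 -0.09  2.08  0.    1.15  1.88]
```

View pics/s22.png

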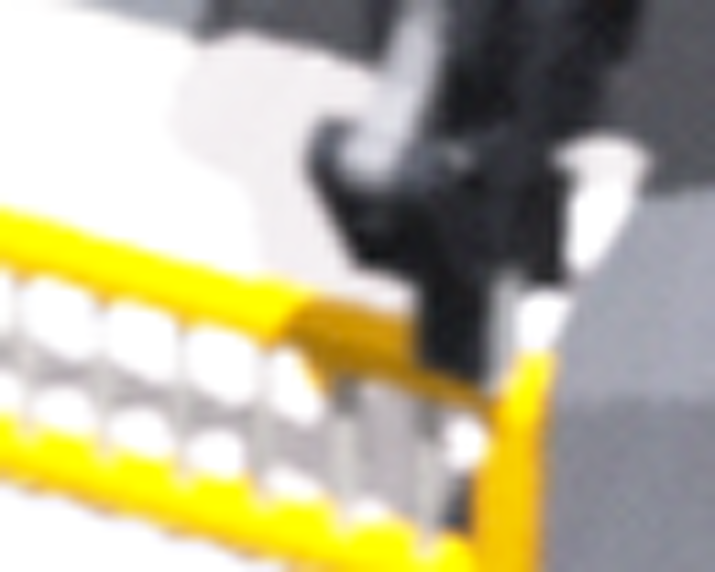

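Request:
move_arm(deltas=[{"offset": [0, 0, 0.1], "angular": [0, 0, 0]}, {"offset": [0, 0, 0.2], "angular": [0, 0, 0]}, {"offset": [0, 0, 0.3], "angular": [0, 0, 0]}, {"offset": [0, 0, 0.4], "angular": [0, 0, 0]}, {"offset": [-0.05, 0, 0.5], "angular": [0, 0, 0]}, {"offset": [-0.1, 0, 0.6], "angular": [0, 0, 0]}, {"offset": [-0.15, 0, 0.6], "angular": [0, 0, 0]}, {"offset": [-0.15, 0, 0.6], "angular": [0, 0, 0]}, {"offset": [-0.15, 0, 0.6], "angular": [0, 0, 0]}, {"offset": [-0.15, 0, 0.6], "angular": [0, 0, 0]}])

```text
time_s: 35.65
position: [0.4932, 0.1356, 0.1186]
tool_rot: [0.461, -0.461, 0.536, -0.536]
force: [-1.5, -3.5, 0.4]
opening: 0.0225
```

Run:
```python
from arc import *
s=snapshot("side");pr([1.5,1.57])
p=state()["position"]
crop(s,280,200,345,252,11,"pics/s23.png")
u=proj(s,[p-[0,0,.0236],p,p+[0,0,.03]]);print(((u-[280,200]+.5)*11).round())
```

```text
q now 1.573 r 0.1283 z 0.1186 F [-0.7 -2.2 -0.4] op 0.0222 t 35.7 T [-0.38  0.16 -0.02]
1.5 [ 0.95 -0.01 -0.14]
1.57 [ 0.04 -0.01 -0.17]
[[461. 365.]
 [463. 280.]
 [465. 169.]]
```

View pics/s23.png

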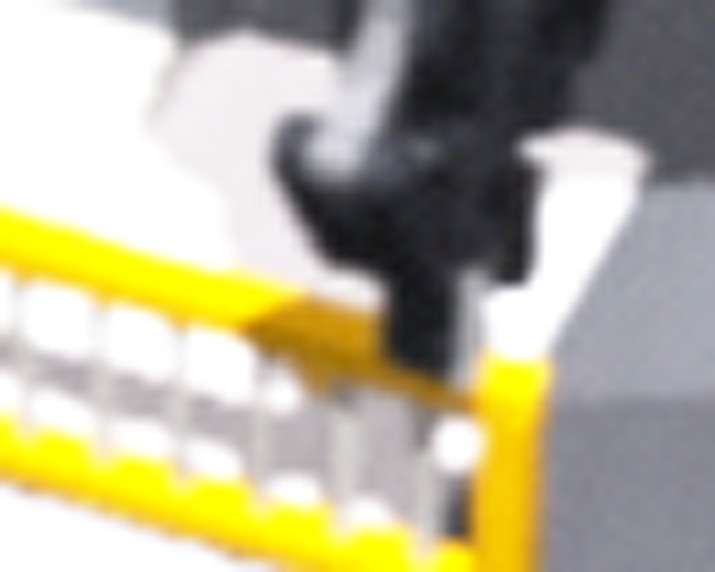

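Request:
move_arm(deltas=[{"offset": [0, 0, 0], "angular": [0, 0, 0]}, {"offset": [0, 0, 0], "angular": [0, 0, 0]}, {"offset": [0, 0, 0], "angular": [0, 0, 0]}, {"offset": [0, 0, 0], "angular": [0, 0, 0]}, {"offset": [0, 0, 0], "angular": [0, 0, 0]}, {"offset": [0, 0, 0], "angular": [0, 0, 0]}, {"offset": [0, 0, 0], "angular": [0, 0, 0]}, {"offset": [0, 0, 0], "angular": [0, 0, 0]}, {"offset": [0, 0, 0], "angular": [0, 0, 0]}, {"offset": [0, 0, 0], "angular": [0, 0, 0]}], claw=0)

```text
time_s: 36.7
position: [0.4932, 0.1356, 0.1188]
tool_rot: [0.461, -0.461, 0.536, -0.536]
force: [-4.0, -2.6, 3.8]
opening: 0.0144
```

Run:
```python
from arc import *
s=snapshot("side");t=snapshot("top");pr([1.5,1.57])
crop(s,180,130,350,270,4,"pics/s24.png"); crop(t,255,90,415,225,5,"pics/t24.png")
crop(s,250,310,320,390,6,"pics/s24b.png")
```

```text
q now 1.573 r 0.1283 z 0.1188 F [-5.1 -3.1  4.4] op 0.0146 t 36.8 T [-0.5   0.61 -0.06]
1.5 [ 0.94  0.01 -0.14]
1.57 [ 0.04  0.01 -0.17]
```

View pics/s24.png

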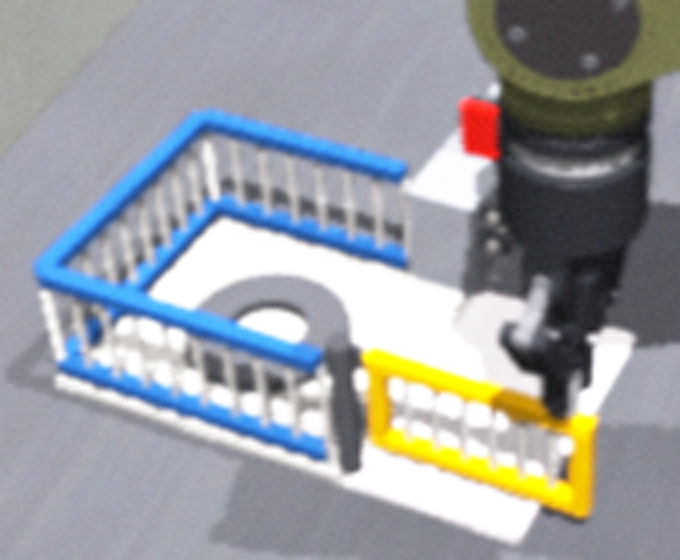

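View pics/t24.png

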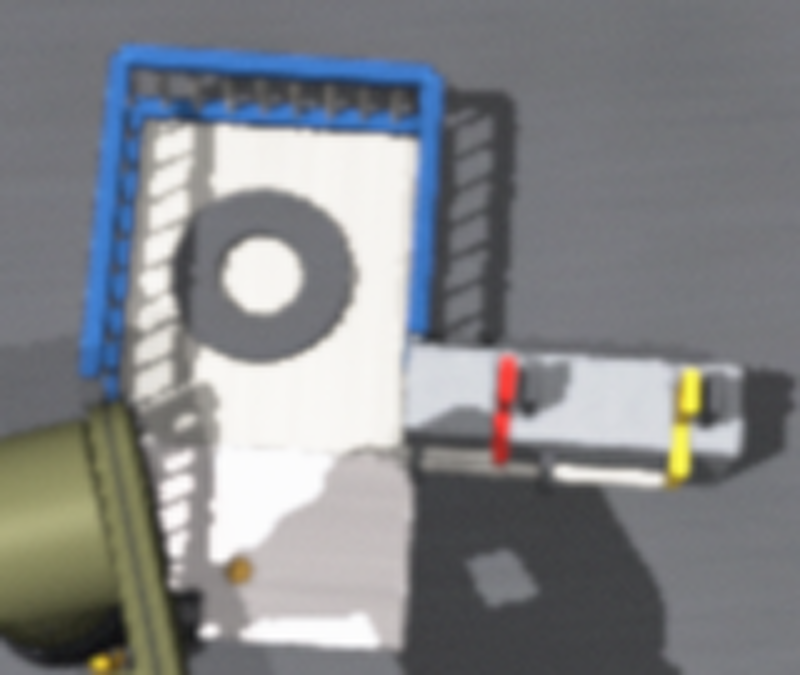

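View pics/s24b.png

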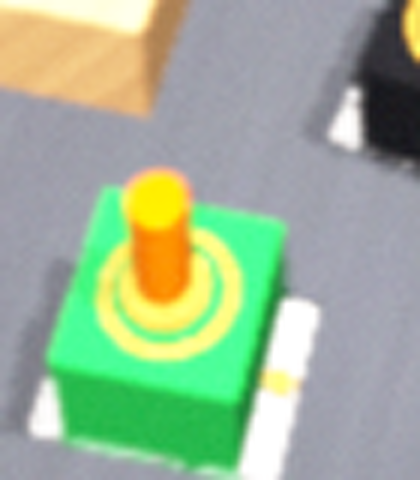

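Run:
```python
from arc import *
import pickle
a,b=pickle.load(open("s0.pkl","rb")); t=snapshot("top"); s=snapshot("side")
def red(f,box,yel):
    x0,y0,x1,y1=box; im=f[y0:y1,x0:x1].astype(float)
    w=np.clip(im[...,0]-im[...,1],0,None) if not yel else np.clip(np.minimum(im[...,0],im[...,1])-im[...,2],0,None)
    w[w<25]=0
    ys,xs=np.mgrid[y0:y1,x0:x1]; return (xs*w).sum()/w.sum(),(ys*w).sum()/w.sum(),w.sum()
print("red ear top",red(b["frame"],(343,158,366,171),0),red(t["frame"],(343,158,366,171),0))
print("yel ear top",red(b["frame"],(378,160,400,172),1),red(t["frame"],(378,160,400,172),1))
print("red arm",red(b["frame"],(343,173,366,184),0),red(t["frame"],(343,173,366,184),0))
print("yel arm",red(b["frame"],(378,175,400,187),1),red(t["frame"],(378,175,400,187),1))
for d in(0,.012,.016):
  print(d,proj(b,penT(PEN,[(.02,-.105-d,.125),(.02,-.205-d,.125)])).round(2))
crop(b,335,150,405,195,11,"pics/e0.png");crop(t,335,150,405,195,11,"pics/e1.png")
```

```text
red ear top (np.float64(351.1247135217723), np.float64(165.30271199388847), np.float64(5236.0)) (np.float64(355.9871340667537), np.float64(165.554167443595), np.float64(5363.0))
yel ear top (np.float64(387.172308319739), np.float64(167.51039967373572), np.float64(4904.0)) (np.float64(392.575800856968), np.float64(167.832075086717), np.float64(4901.0))
red arm (np.float64(350.0530080704329), np.float64(177.36482024944974), np.float64(5452.0)) (np.float64(354.7549453106819), np.float64(176.96346288107983), np.float64(4297.0))
yel arm (np.float64(385.337037037037), np.float64(180.29444444444445), np.float64(5940.0)) (np.float64(390.43413272010514), np.float64(180.54024310118265), np.float64(6088.0))
0 [[350.71 164.83]
 [387.5  167.38]]
0.012 [[355.12 165.13]
 [391.92 167.68]]
0.016 [[356.59 165.23]
 [393.4  167.78]]
```

View pics/e0.png

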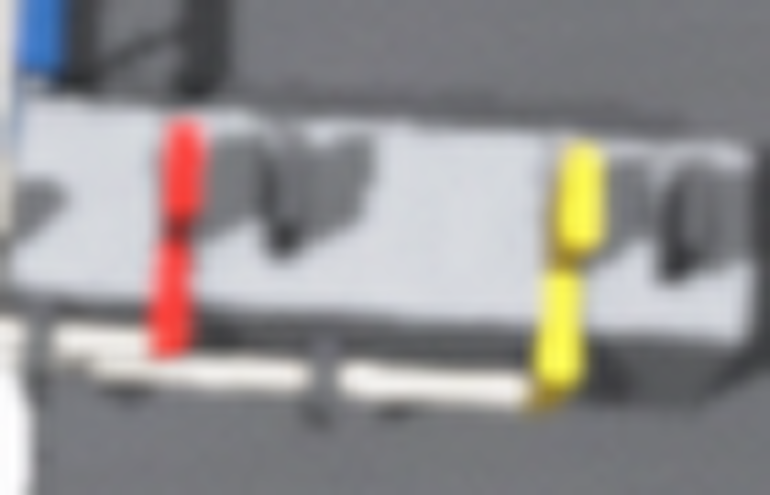

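View pics/e1.png

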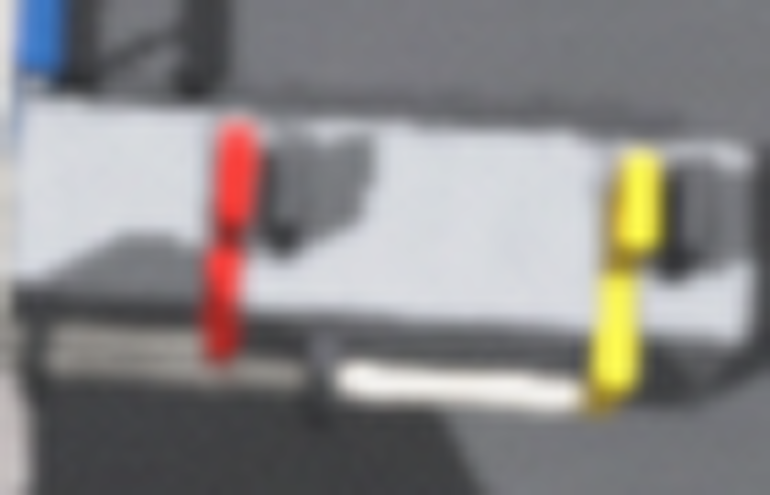

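Run:
```python
from bench import *
print(finish_job()); s=state(); print(s["position"],s["force"],s["opening"],s["time_s"])
```

```text
the job is handed in; nothing more can be done
None
the job is handed in; nothing more can be done
```

I handed the job in at about 37 s with the gate held wide open; no verdict was reported. I moved the pin from its rest into the largest green terminal and let go of it. I then squeezed the red catch and after it the yellow one, swung the gate past its detent, and kept hold of the post.

**Last checks**
- **Pin:** it is upright in the middle of the three green terminals, with its collar on the block's top. It met about 7 N of contact force as it seated. The black terminal's hole was empty.
- **Gate:** the arm position puts it at about 1.57 rad. The post is gripped (opening reads 14.5 mm for the 16 mm post) and forces stay at 5 N or less per axis.
- **Other objects:** the stove ring, hammer and tin were in place in the last pictures.

**Disagreements**
- **Catch travel:** the finger opening at each squeeze corresponds to about 22 mm, which is full travel. The top camera suggested a little less, about 13 mm for red and 15 mm for yellow. Both are above the 12 mm that frees the gate, and the gate did swing.
- **Gate swing:** the hand drifted several millimetres outward along the post while swinging, and forces rose to about 15 N per axis. I loosened the grip slightly with the post still between the fingers, re-centred, and gripped again before handing in.

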